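# Load the thread spools and punch the specimen card

## Robot

A 6-joint arm with a two-finger parallel gripper is mounted at the origin on the work surface. World frame = base frame: x ahead of the robot, y to its left, z up, the work surface at z = 0. Lengths are in mm, angles in rad, forces in N, time in s.
With the tool pointing down it reaches from about 400 to 825 mm from the base axis. Payload 7 kg.
Tool frame: the origin (TCP) lies at the very end of the fingers, on their centre line; the grasp point (between the pads) lies 19 mm behind it (r.grip_point_offset is the z of the grasp point in the tool frame, in mm); z points along the fingers, y is the line along which they close (so a half turn about z gives the same grasp; the last joint's range is limited). The gripper opens to 85 mm and grips with 20 to 120 N. Pads are 22 mm wide; open, the fingers measure 114 mm over their backs; the gripper's body (76 mm by 85 mm) begins 54 mm behind the grasp point. The pads swing forward as they close: fully open they stand 13 mm farther back than shut.
Start: joints at [-0.931, 0.359, 0.012, 0, -1.224, -0.288], TCP at [232.57, -633.645, 231.302] pointing down, gripper open.
Joint ranges: [-3.07, 3.07], [-1.43, 2.12], [-1.02, 1.25], [-3.03, 1.67], [-3.05, -0], [-3.03, 3.03]. Speed limits (rad/s): [2.39, 2.39, 3.01, 3.14, 3.14, 3.14].

## Interface

Orientations are given as a unit quaternion [w, x, y, z].
In Python, from bench import r gives the robot as it stands. The module is installed in compiled form; this text tells all that it offers.
- The arm moves only by the shell command python3 -m inch 'ROWS' [OPENING] [FORCE]. ROWS is a JSON object of lists of equal length, an entry for each row: "travel": the shift along the world's x, y, z in cm, a list of three; "twist": the turn, a rotation vector about the world's x, y, z in degrees, a list of three. A call has 1 to 8 rows; each row is the pose to reach, as a shift and turn from the pose commanded when the call began; what a row does not reach only later rows make up. A row lasts 1/12 s, in which the tool goes at most 41.7 mm and 7.16 degrees, less where a joint would pass 70% of its speed; a pose out of reach is approached as far as the arm can. A call with a gripper value outside its range is refused whole. OPENING is the gripper command: -1 is fully open, 1 is shut, values between are in proportion, set as the call begins (- or left out, the last holds). The fingers move at their own pace and stop on an object; FORCE is the grip in N (left out, the last holds). Time passes only in rows, so rows that repeat a pose let the fingers close. It gives the time, the measured TCP pose, the force and the opening at its end, in the units of the state.
- r.state(): the state, without advancing time (a new reading comes with each control period).
- r.capture(name): name is "scene" or "top"; returns a dict with "color" (480x640x3 uint8, red, green, blue), "z_map" (480x640 float32, mm along the optical axis (not along the pixel's ray), 0 where there is no reading), "K" (3x3 intrinsics, pixels), "R" (3x3) and "t" (3): a world point X has camera coordinates R X + t. Camera axes: x right, y down, z forward; pixel columns grow to the right and rows downward; lengths in mm; the calibration is good to about 2 mm. A picture is of the moment at which its call begins.
- r.finish_job(): hands the job in, once; it reports no verdict.
The state is a dict: "time_s": time; "qpos": joint angles; "joint_velocities": joint speeds; "joint_efforts": joint torques, N m; "tcp_pos": TCP position; "tool_rot": TCP orientation; "ft_force": force on the tool from outside, world axes, zero at the start; "wrist_torque": the same for the moment, N m; "finger_gap": opening from 0.0 (shut) to 1.0 (fully open).
Only numpy, scipy, OpenCV 4.12 (cv2) and the standard library are available. Lean on these libraries where they do the work, as an engineer would, in place of code of your own. Each camera call takes 0.05 s, during which the arm holds its last target. There are 200 camera calls.

## Task

Get this craft table ready for sewing a dried-herb card: put the empty cardboard tubes in the white scrap tray and set every thread spool on the spindle of its own colour, fully down on the base. Slide the plywood sled, always flat on the table, until the red dot's centre is right under the press pin, push the pin down on to it for a moment, then slide the sled fully on to the grey mat, lying the same way as the mat. Leave the glue bottle, rosebud jar and phone where they are.

Things in the scene. Friction and masses are not known exactly. Their poses are not given: they have to be found in the camera images.
- spool_red: spool of red thread, same-coloured end discs with a wooden rim round the hole, outer diameter 52 mm, 45 mm tall, about 70 g, with a 16 mm hole right through along its z; stands upright on the table. Origin: its middle (22.5 mm above its underside). May be absent.
- holder_red: fixed spool holder: round dark wood base of diameter 72 mm, 12 mm high, with a red disc on top, and an upright steel spindle, diameter 11 mm, rising to 72 mm above the table with a rounded red tip. Origin: on the table under the spindle. A spool fully home has its middle 34.5 mm above the table, and 2.5 mm of play around.
- core_red: empty cardboard tube left on holder_red's spindle: outer diameter 24 mm, 58 mm tall, 17 mm bore, 15 g. Origin: its middle (41 mm above the table while on the holder). May be absent.
- spool_green: spool of green thread, same-coloured end discs with a wooden rim round the hole, outer diameter 52 mm, 45 mm tall, about 70 g, with a 16 mm hole right through along its z; stands upright on the table. Origin: its middle (22.5 mm above its underside). May be absent.
- holder_green: fixed spool holder: round dark wood base of diameter 72 mm, 12 mm high, with a green disc on top, and an upright steel spindle, diameter 11 mm, rising to 72 mm above the table with a rounded green tip. Origin: on the table under the spindle. A spool fully home has its middle 34.5 mm above the table, and 2.5 mm of play around.
- core_green: empty cardboard tube left on holder_green's spindle: outer diameter 24 mm, 58 mm tall, 17 mm bore, 15 g. Origin: its middle (41 mm above the table while on the holder). May be absent.
- spool_blue: spool of blue thread, same-coloured end discs with a wooden rim round the hole, outer diameter 52 mm, 45 mm tall, about 70 g, with a 16 mm hole right through along its z; stands upright on the table. Origin: its middle (22.5 mm above its underside). May be absent.
- holder_blue: fixed spool holder: round dark wood base of diameter 72 mm, 12 mm high, with a blue disc on top, and an upright steel spindle, diameter 11 mm, rising to 72 mm above the table with a rounded blue tip. Origin: on the table under the spindle. A spool fully home has its middle 34.5 mm above the table, and 2.5 mm of play around.
- core_blue: empty cardboard tube left on holder_blue's spindle: outer diameter 24 mm, 58 mm tall, 17 mm bore, 15 g. Origin: its middle (41 mm above the table while on the holder). May be absent.
- tray: fixed white open scrap tray, 130 x 130 mm outside, 35 mm high, walls and floor 5 mm. Origin: centre of its underside.
- press: fixed blue bench eyelet press, C-shaped. Origin: on the table right below the pin. Its column (60 x 60 mm, 80 mm high) stands on its +x side; column front and the front of its foot plate (110 mm wide, 8 mm high) are 55 to 60 mm from the pin; between pin and column the arm, 36 mm wide, spans 52 to 80 mm above the table. Work slides in from its -x side.
- punch (a joint): travel of the press pin in m: 0 up, to 0.018 down; it springs back by itself (about 3 N to start, 10 N near the bottom). With the sled below, the pin meets the sled at about 0.0155.
- pin_cap (a point): centre of the top of the black push cap of the press pin (cap diameter 32 mm), 112 mm above the table when up. Pushed straight down.
- pin_tip (a point): lower end of the pin (diameter 6 mm), 28 mm above the table when up.
- sled: loose plywood work sled, 160 (x) x 80 (y) x 12 mm, about 0.22 kg, with a specimen card on it. Origin: centre of its underside. It carries an upright wooden grip block, 30 mm along x, 16 mm along y, from 12 to 62 mm above the table, centred at x = -60 mm.
- grip (a point): a point in the sled's grip block, sled coordinates (-60, 0, 42) mm.
- dot (a point): the red dot of diameter 14 mm on the sled's card, at sled coordinates (65, 0, 12.8) mm; the sled ends 15 mm beyond it.
- mat: thin grey felt mat lying flat on the table, 210 (x) x 130 (y) mm, 1 mm, fixed; things slide on to it freely. Origin: its centre.
- glue: white glue bottle with blue cap, diameter 36 mm, 110 mm tall, a bystander. Origin: underside.
- bud_jar: jar of dried rosebuds, diameter 64 mm, 75 mm tall, a bystander. Origin: underside.
- phone: black phone lying flat, 72 x 150 x 9 mm, a bystander. Origin: underside.
Not all that is in view belongs to the job. Of the things that look like the spool_red, the largest one is meant.

How it is judged (in metres and radians):
On the way:
1. with the red dot's centre within 4 mm of the pin's axis, the pin is pressed down by more than 13 mm for 0.2 s (horizontal distance between dot and pin_tip below 0.004 m and value of joint punch above 0.013 m), for 0.2 s.
At the end, for the whole second after the job is handed in: Tubes are in the tray; each spool is on its colour's spindle, upright, within 6 mm of its axis and 4.5 mm of the base; the sled lies flat on the mat, within 32 mm of its centre along each mat axis and under 0.4 rad from its direction; the pin is up; all at rest (horizontal distance between spool_red and holder_red below 0.006 m and z of spool_red in the frame of holder_red between 0.03 and 0.039 m and angle between the z axis of spool_red and the z axis of holder_red, either way round below 0.12 rad and linear speed of each of spool_red, core_red, spool_green, core_green, spool_blue, core_blue, sled below 0.02 m/s and x of core_red in the frame of tray between -0.062 and 0.062 m and y of core_red in the frame of tray between -0.062 and 0.062 m and z of each of core_red, core_green, core_blue in the frame of tray below 0.06 m and horizontal distance between spool_green and holder_green below 0.006 m and z of spool_green in the frame of holder_green between 0.03 and 0.039 m and angle between the z axis of spool_green and the z axis of holder_green, either way round below 0.12 rad and x of core_green in the frame of tray between -0.062 and 0.062 m and y of core_green in the frame of tray between -0.062 and 0.062 m and horizontal distance between spool_blue and holder_blue below 0.006 m and z of spool_blue in the frame of holder_blue between 0.03 and 0.039 m and angle between the z axis of spool_blue and the z axis of holder_blue, either way round below 0.12 rad and x of core_blue in the frame of tray between -0.062 and 0.062 m and y of core_blue in the frame of tray between -0.062 and 0.062 m and x of sled in the frame of mat between -0.032 and 0.032 m and y of sled in the frame of mat between -0.032 and 0.032 m and angle between the x axis of sled and the x axis of mat, either way round below 0.4 rad and height (world z) of sled below 0.004 m and value of joint punch below 0.004 m); the robot touches nothing.
It fails at once if the glue bottle is pushed away or tipped over (distance of glue from where it was at the start of the episode above 0.03 m or angle between glue's own z axis and vertical above 0.5 rad).
It fails at once if the rosebud jar is pushed away or tipped over (distance of bud_jar from where it was at the start of the episode above 0.03 m or angle between bud_jar's own z axis and vertical above 0.5 rad).
It fails at once if the phone is pushed away or tipped over (distance of phone from where it was at the start of the episode above 0.03 m or angle between phone's own z axis and vertical above 0.5 rad).
It fails at once if the sled is lifted off the table or tipped (height (world z) of sled above 0.03 m or angle between sled's own z axis and vertical above 0.35 rad).
Of spool_red, spool_green, spool_blue only 2 to 3 are there at a start; the rules pass over those that are not, and their reading is None.
Of core_red, core_green, core_blue only 2 to 3 are there at a start; the rules pass over those that are not, and their reading is None.
At some moment in a run one of spool_red, spool_green, spool_blue, sled may be knocked a few centimetres aside while the robot is not near it.
It also fails if it takes over 208 s, if anything falls off the work surface, if the arm or the gripper's body presses on something with over 40 N, if the wrist force passes 120 N, or if a joint passes its speed limit or range.

## Working session

There is one attempt and no reset: what is moved stays moved. The work goes in short steps, Python scripts to look and compute and a shell command to move; the robot and the scene stay as the last step left them, time stands still between calls to the robot, and variables do not carry over. Pictures are saved under pics/ and viewed, on a budget of 14 in all, crops included, one or two more only if the job needs it, and the job is handed in when it is done.

```bash
mkdir -p pics; cat > h.py <<'E'
import numpy as np, cv2
from bench import r
def cap(n):
    c=r.capture(n); return c
def save(c,name): cv2.imwrite('pics/'+name,cv2.cvtColor(c['color'],cv2.COLOR_RGB2BGR))
def cloud(c):
    z=c['z_map'].astype(float); v,u=np.mgrid[:480,:640]; K=c['K']
    P=np.stack([(u-K[0,2])/K[0,0]*z,(v-K[1,2])/K[1,1]*z,z],-1)
    W=(P-c['t'])@c['R']; W[z==0]=np.nan; return W
def ray(c,u,v,h):
    d=c['R'].T@np.linalg.inv(c['K'])@[u,v,1]; o=-c['R'].T@c['t']; return o+d*(h-o[2])/d[2]
E
python3 - <<'E'
from h import *
print(r.state())
for n in('scene','top'):
    c=cap(n); save(c,n+'0.png'); print(n,c['K'],c['R'],c['t'],-c['R'].T@c['t'])
E
```

```text
{'time_s': 0.0, 'qpos': array([-9.30884138e-01,  3.59400531e-01,  1.10685796e-02, -3.61358605e-04,
       -1.22410740e+00, -2.88117481e-01]), 'joint_velocities': array([ 3.52183074e-04, -1.11229353e-03, -8.39221613e-04,  1.16370222e-03,
       -6.44739975e-04, -5.43186591e-05]), 'joint_efforts': array([-7.03153000e-04, -5.83313620e+01,  2.93416250e+01,  6.93668291e+00,
       -6.08830145e-03,  2.87950058e-05]), 'tcp_pos': array([ 232.41728892, -633.21117555,  230.35707273]), 'tool_rot': array([-2.15745137e-04, -1.74931071e-01,  9.84580325e-01,  8.10676480e-04]), 'ft_force': array([-0.76410886,  0.53020721,  0.18673798]), 'wrist_torque': array([ 0.03141729, -0.03985635,  0.04358646]), 'finger_gap': 1.001089137936495}
scene [[619.23250359   0.         319.57535174]
 [  0.         619.23250359 244.33772944]
 [  0.           0.           1.        ]] [[-0.03833896  0.99923335 -0.00792754]
 [ 0.64917482  0.01887501 -0.76040502]
 [-0.75967242 -0.0342995  -0.64940077]] [  68.45041106 -305.26229498 1912.42772308] [1653.6115018     2.95920459 1010.35170497]
top [[454.00814411   0.         327.38031697]
 [  0.         454.00814411 245.23309512]
 [  0.           0.           1.        ]] [[ 1.50408031e-04 -9.99955977e-01 -9.38200568e-03]
 [-9.85482948e-01  1.44460611e-03 -1.69768290e-01]
 [ 1.69774370e-01  9.27134113e-03 -9.85439347e-01]] [ -9.27071132 585.19589653 998.54021719] [ 407.17543579  -19.37348774 1083.26154793]
```

View pics/top0.png

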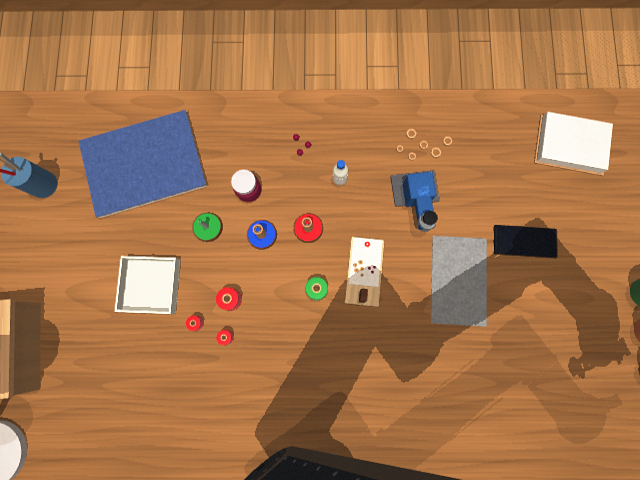

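View pics/scene0.png

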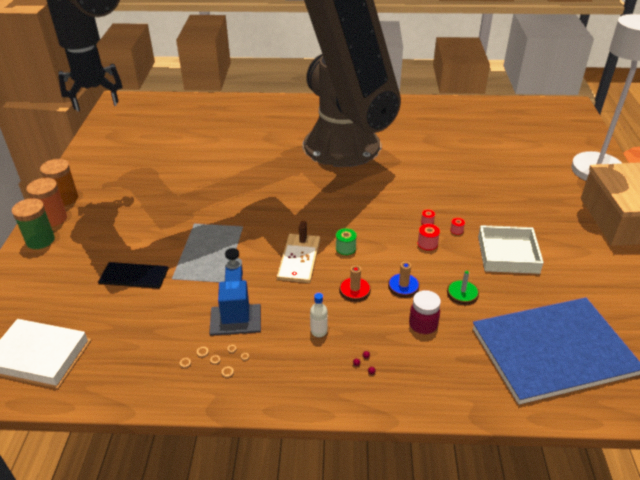

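Top view: big red spool (228,298), green spool (317,288), small red decoys (194,323) and (224,337), no blue spool. Holders: red (308,227) and blue (262,234), both with tubes, and green (207,227), bare. The tray is at (148,285), sled (365,272) with its dot at (367,244), press cap (429,217) and mat (459,281). The scene view agrees.

```bash
cat >> h.py <<'E'
def hsv(c): return cv2.cvtColor(c['color'],cv2.COLOR_RGB2HSV)
def cmask(c,col):
    H,S,V=[a.astype(int) for a in cv2.split(hsv(c))]
    if col=='red': return ((H<6)|(H>174))&(S>190)&(V>110)
    if col=='green': return (H>50)&(H<75)&(S>140)&(V>70)
    if col=='blue': return (H>105)&(H<125)&(S>150)&(V>70)
def measure(verbose=True):
    "for each camera, colour blobs with circle centre of the points in height band"
    out={}
    for n in('top','scene'):
        c=cap(n); W=cloud(c)
        for col in('red','green','blue'):
            m=cmask(c,col).astype(np.uint8); k,lab,st,ce=cv2.connectedComponentsWithStats(m)
            for i in range(1,k):
                if st[i,4]<40: continue
                P=W[lab==i]; P=P[~np.isnan(P[:,0])]
                if len(P)<20 or abs(P[:,1]).max()>700 or P[:,0].min()<250 or P[:,0].max()>900: continue
                zt=np.percentile(P[:,2],90); Q=P[P[:,2]>zt-5]
                (x,y),rad=cv2.minEnclosingCircle(Q[:,:2].astype(np.float32))
                print(n,col,'px',ce[i].round(),'n',st[i,4],'z',P[:,2].min().round(),zt.round(),'top circ',round(x,1),round(y,1),'r',round(rad,1),'ray@zt',ray(c,*ce[i],zt)[:2].round(1))
        out[n]=(c,W)
    return out
E
python3 - <<'E'
from h import *
o=measure()
def rect(W,m,lab):
    P=W[m]; P=P[~np.isnan(P[:,0])]
    m=m.astype(np.uint8); (x,y),s,a=cv2.minAreaRect(P[:,:2].astype(np.float32)); print(lab,len(P),'c',round(x,1),round(y,1),'size',np.round(s,1),'ang',round(a,1),'z',np.nanmedian(P[:,2]).round(1))
for n in o:
    c,W=o[n]; H,S,V=[a.astype(int) for a in cv2.split(hsv(c))]
    X,Y,Z=W[...,0],W[...,1],W[...,2]
    for nm,m in dict(
      cores=(Z>60)&(Z<78)&(X>450)&(X<620)&(Y>0)&(Y<250)&(H<25),
      spindG=(Z>50)&(Z<78)&(X>350)&(X<480)&(Y>200)&(Y<320),
      grip=(Z>45)&(Z<70)&(X>200)&(X<450)&(Y<0)&(Y>-180),
      cap=(Z>100)&(Z<125)&(X>300)&(X<560)&(Y<-150)&(Y>-350),
      arm=(Z>70)&(Z<90)&(X>300)&(X<650)&(Y<-130)&(Y>-350),
      sled=(Z>7)&(Z<18)&(X>250)&(X<460)&(Y<-20)&(Y>-170),
      card=(Z>7)&(Z<18)&(X>250)&(X<460)&(Y<-20)&(Y>-170)&(S<60)&(V>150),
      mat=(abs(Z)<6)&(S<60)&(Y<-200)&(Y>-420)&(X>200)&(X<480)&(V>50),
      tray=(Z>28)&(Z<42)&(Y>300)&(Y<560)&(S<70)&(X<450)).items():
        k,lab,st,_=cv2.connectedComponentsWithStats(m.astype(np.uint8))
        for i in range(1,k):
            if st[i,4]>9: rect(W,lab==i,n+' '+nm)
E
```

```text
top red px [308. 228.] n 456 z 5.0 14.0 top circ 636.7 37.8 r 33.8 ray@zt [634.   37.3]
top red px [227. 298.] n 314 z -4.0 46.0 top circ 463.8 220.4 r 25.6 ray@zt [464.  219.6]
top red px [193. 323.] n 135 z -1.0 31.0 top circ 408.7 300.0 r 17.0 ray@zt [408.4 299.2]
top red px [223. 337.] n 134 z -5.0 31.0 top circ 376.1 227.5 r 16.7 ray@zt [376.5 227.3]
top green px [207. 227.] n 508 z 5.0 14.0 top circ 639.0 283.8 r 33.0 ray@zt [637.7 282.3]
top green px [316. 288.] n 303 z -1.0 46.0 top circ 487.5 16.1 r 25.5 ray@zt [487.2  15.7]
top blue px [340. 164.] n 52 z 97.0 110.0 top circ 761.2 -39.3 r 8.5 ray@zt [759.8 -39.3]
top blue px [420. 191.] n 1038 z 10.0 80.0 top circ 700.6 -228.2 r 54.4 ray@zt [ 704.5 -220.5]
top blue px [262. 235.] n 413 z 5.0 14.0 top circ 620.4 150.5 r 33.1 ray@zt [617.3 148. ]
scene red px [428. 214.] n 77 z 24.0 34.0 top circ 376.4 227.6 r 18.4 ray@zt [381.3 225.7]
scene red px [458. 222.] n 85 z -0.0 34.0 top circ 409.7 298.2 r 17.9 ray@zt [414.7 297.3]
scene red px [429. 230.] n 206 z 1.0 49.0 top circ 464.6 219.3 r 26.7 ray@zt [468.7 217.7]
scene red px
[... 520 characters left out ...]
.7 ray@zt [770.1 -41. ]
top cores 31 c 613.7 149.3 size [22.  11.5] ang 89.1 z 66.9
top arm 116 c 630.7 -231.1 size [44.4 26.1] ang 55.8 z 78.6
top sled 128 c 453.5 -89.4 size [77.7 11.8] ang 89.4 z 10.5
top mat 1739 c 441.3 -319.0 size [133.5  75. ] ang 89.7 z -0.9
top tray 152 c 439.9 416.0 size [131.2  18.4] ang 90.0 z 33.2
scene cores 21 c 612.6 150.3 size [20.2  9.5] ang 71.2 z 69.5
scene arm 115 c 636.2 -237.0 size [26.1 36.3] ang 5.5 z 82.6
scene sled 30 c 453.2 -116.7 size [12.8 23. ] ang 0.1 z 12.9
scene sled 18 c 453.7 -67.8 size [13.7 28.1] ang 11.4 z 13.0
scene mat 825 c 440.3 -320.5 size [129.4  79.9] ang 88.4 z 2.7
scene tray 197 c 438.0 413.7 size [131.2  20.4] ang 89.5 z 33.9
```

```bash
cat >> h.py <<'E'
def rect(P,lab):
    P=P[~np.isnan(P[:,0])]
    (x,y),s,a=cv2.minAreaRect(P[:,:2].astype(np.float32)); print(lab,len(P),'c',round(x,1),round(y,1),'size',np.round(s,1),'ang',round(a,1),'mean',P.mean(0).round(1))
def boxes(names,views=('top','scene')):
    for n in views:
        c=cap(n); W=cloud(c); H,S,V=[a.astype(int) for a in cv2.split(hsv(c))]
        X,Y,Z=W[...,0],W[...,1],W[...,2]
        D=dict(
      cores=(Z>60)&(Z<78)&(X>570)&(X<680)&(Y>-20)&(Y<220),
      spindG=(Z>40)&(Z<78)&(X>570)&(X<680)&(Y>220)&(Y<340),
      grip=(Z>48)&(Z<70)&(X>400)&(X<620)&(Y<-30)&(Y>-400),
      cap=(Z>102)&(Z<125)&(X>550)&(X<720)&(Y<-180)&(Y>-320),
      arm=(Z>70)&(Z<90)&(X>550)&(X<760)&(Y<-150)&(Y>-350),
      foot=(Z>3)&(Z<15)&(X>640)&(X<820)&(Y<-120)&(Y>-350),
      sled=(Z>7)&(Z<18)&(X>400)&(X<700)&(Y<-30)&(Y>-200),
      card=(Z>7)&(Z<22)&(X>400)&(X<700)&(Y<-30)&(Y>-400)&(S<60)&(V>150),
      mat=(abs(Z)<6)&(S<60)&(Y<-200)&(Y>-420)&(X>350)&(X<640)&(V>50),
      phone=(Z>2)&(Z<16)&(Y<-330)&(Y>-620)&(X>540)&(X<680)&(V<60),
      dot=(Z>6)&(Z<22)&((H<8)|(H>172))&(S>150)&(X>400)&(X<720)&(Y<-30)&(Y>-400),
      tray=(Z>28)&(Z<42)&(Y>300)&(Y<560)&(S<90)&(X<620))
        for k in names:
            kk,lab,st,ce=cv2.connectedComponentsWithStats(D[k].astype(np.uint8))
            for i in range(1,kk):
                if st[i,4]>(3 if k in('dot','spindG') else 9): rect(W[lab==i],n+' '+k+str(ce[i].round()))
E
python3 -c "
from h import *
boxes('cores spindG grip cap arm foot sled card mat phone dot tray'.split())"
```

```text
top cores[307. 223.] 70 c 635.2 38.0 size [20.7 21.2] ang 88.5 mean [635.2  37.9  67. ]
top cores[258. 229.] 76 c 619.0 150.2 size [22.  22.4] ang 50.1 mean [619.2 149.7  67.2]
top spindG[201. 222.] 37 c 638.6 282.7 size [10.  10.9] ang 84.7 mean [637.3 281.5  60.5]
top grip[425. 230.] 16 c 618.8 -236.2 size [ 2.2 16.5] ang 0.6 mean [ 618.8 -235.2   57.8]
top grip[363. 295.] 98 c 469.3 -90.9 size [16.1 28.8] ang 89.8 mean [469.9 -90.7  59.4]
top cap[430. 218.] 167 c 636.6 -235.4 size [31.  29.7] ang 87.3 mean [ 636.  -235.1  109.8]
top arm[422. 194.] 1016 c 684.2 -228.7 size [133.3  61.5] ang 4.9 mean [ 698.4 -226.4   77.5]
top foot[411. 157.] 16 c 813.4 -219.7 size [15.8 10.4] ang 89.2 mean [ 814.5 -218.1    4.7]
top foot[434. 186.] 102 c 743.3 -267.6 size [84.9 34.8] ang 21.3 mean [ 740.3 -271.     6.4]
top foot[399. 189.] 384 c 731.3 -200.5 size [86.2 65.4] ang 3.6 mean [ 732.8 -185.8    6.6]
top sled[364. 270.] 2059 c 529.9 -97.3 size [ 80.1 160.2] ang 83.9 mean [531.4 -97.1  10.8]
top card[366. 262.] 1214 c 552.9 -99.4 size [ 71.2 112.7] ang 83.6 mean [ 552.5 -100.3   10.8]
top 
[... 3147 characters left out ...]
 8.4 mean [ 810.2 -192.3    4.1]
scene sled[298. 258.] 1387 c 529.7 -98.9 size [ 81.5 169. ] ang 83.7 mean [539.7 -99.   13.8]
scene sled[252. 305.] 13 c 695.2 -193.3 size [11.5  7.6] ang 84.6 mean [ 696.4 -193.2    9.8]
scene sled[258. 305.] 11 c 696.0 -181.2 size [11.7  6.5] ang 60.9 mean [ 695.5 -180.5    9.8]
scene card[297. 262.] 791 c 553.0 -101.6 size [ 72.6 119.8] ang 83.8 mean [ 556.3 -102.2   14.4]
scene mat[207. 252.] 2386 c 507.4 -324.3 size [129.2 213.4] ang 86.5 mean [ 511.9 -328.3    2.6]
scene phone[133. 275.] 1364 c 603.9 -487.3 size [152.4  79.7] ang 86.8 mean [ 606.8 -485.4   10.9]
scene tray[511. 246.] 606 c 496.5 411.9 size [131.8 141. ] ang 87.9 mean [502.3 413.4  34. ]
```

```bash
python3 -m inch '{"travel":[[3,3,0],[6,6.5,0],[9,9.5,0],[12,13,0],[15,16.5,0],[18,20,0],[20,23,0],[20,25,0]],"twist":[[0,0,-3],[0,0,-6],[0,0,-9],[0,0,-12],[0,0,-15],[0,0,-18],[0,0,-20],[0,0,-20]]}' -1 40
python3 -c "
from h import *
s=r.state();print(s['tcp_pos'],s['tool_rot'],s['ft_force'])"
```

```text
time_s: 0.97
tcp_pos: [435.1, -381.7, 231.0]
tool_rot: [0.0, -0.001, 1.0, -0.0]
ft_force: [0.8, -0.5, 0.9]
finger_gap: 0.999
[ 435.1458363  -381.72532922  231.03658098] [ 1.63085370e-04 -8.69933672e-04  9.99999602e-01 -1.11152783e-04] [ 0.7983783  -0.45316329  0.86909367]
```

```bash
python3 -m inch '{"travel":[[1.2,3.5,0],[2.4,7,0],[3.6,10.5,0],[4.8,14,0],[6,17.5,0],[7.2,21,0],[8.4,24.5,0],[9.4,28,0]],"twist":[[0,0,0],[0,0,0],[0,0,0],[0,0,0],[0,0,0],[0,0,0],[0,0,0],[0,0,0]]}'
python3 -m inch '{"travel":[[1.4,4,-1],[2.8,8,-2],[4.2,12,-3],[5.6,16,-4],[7,20,-5],[8.4,23,-6],[9.4,25.3,-7],[9.4,25.3,-8]],"twist":[[0,0,0],[0,0,0],[0,0,0],[0,0,0],[0,0,0],[0,0,0],[0,0,0],[0,0,0]]}'
python3 -m inch '{"travel":[[0,0,-1],[0,0,-3],[0,0,-5],[0,0,-7],[0,0,-9],[0,0,-10],[0,0,-10.6],[0,0,-10.6]],"twist":[[0,0,0],[0,0,0],[0,0,0],[0,0,0],[0,0,0],[0,0,0],[0,0,0],[0,0,0]]}'
python3 -c "
from h import *
c=cap('top');save(c,'top1.png')"
```

```text
time_s: 1.63
tcp_pos: [527.0, -101.8, 231.6]
tool_rot: [0.0, -0.001, 1.0, 0.0]
ft_force: [0.9, -0.8, -0.0]
finger_gap: 1.002
time_s: 2.3
tcp_pos: [622.3, 154.0, 150.0]
tool_rot: [0.0, -0.003, 1.0, 0.0]
ft_force: [0.7, -0.7, 0.2]
finger_gap: 1.003
time_s: 2.97
tcp_pos: [619.9, 148.4, 44.4]
tool_rot: [-0.001, -0.001, 1.0, -0.0]
ft_force: [-0.1, 0.3, -0.5]
finger_gap: 0.997
```

View pics/top1.png

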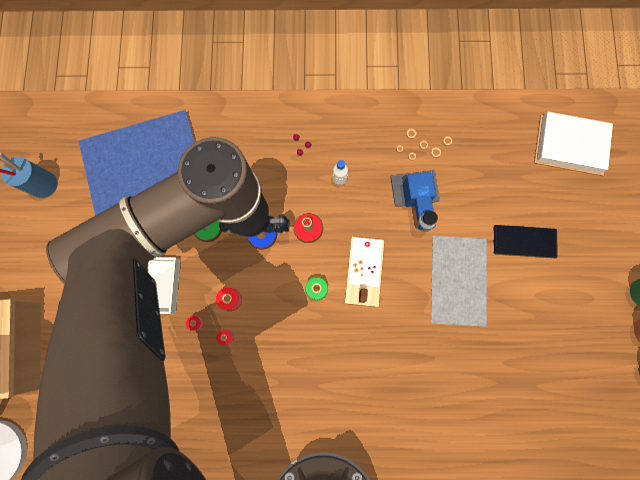

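The gripper is over the blue holder (262,234), and everything else is unchanged. Now I'll grip the tube and lift it.

```bash
python3 -m inch '{"travel":[[0,0,0],[0,0,0],[0,0,0],[0,0,0],[0,0,0],[0,0,0],[0,0,0],[0,0,0]],"twist":[[0,0,0],[0,0,0],[0,0,0],[0,0,0],[0,0,0],[0,0,0],[0,0,0],[0,0,0]]}' 1 40
python3 -m inch '{"travel":[[0,0,1],[0,0,2],[0,0,3.5],[0,0,5],[0,0,6.5],[0,0,8],[0,0,9.5],[0,0,10.5]],"twist":[[0,0,0],[0,0,0],[0,0,0],[0,0,0],[0,0,0],[0,0,0],[0,0,0],[0,0,0]]}'
```

```text
time_s: 3.68
tcp_pos: [620.9, 149.5, 45.9]
tool_rot: [0.0, -0.002, 1.0, 0.0]
ft_force: [-1.3, -1.1, 5.4]
finger_gap: 0.267
time_s: 4.35
tcp_pos: [621.2, 149.6, 152.9]
tool_rot: [0.001, -0.001, 1.0, 0.0]
ft_force: [0.2, 0.3, 0.1]
finger_gap: 0.269
```

```bash
python3 -m inch '{"travel":[[-1.2,3.5,0],[-2.4,7,0],[-3.6,10.5,0],[-5,14,0],[-6.5,18,0],[-8,22,0],[-9,25,0],[-9.5,26.3,0]],"twist":[[0,0,0],[0,0,0],[0,0,0],[0,0,0],[0,0,0],[0,0,0],[0,0,0],[0,0,0]]}'
python3 -m inch '{"travel":[[0,0,-1],[0,0,-3],[0,0,-5],[0,0,-7],[0,0,-9],[0,0,-10],[0,0,-10.9],[0,0,-11.1]],"twist":[[0,0,0],[0,0,0],[0,0,0],[0,0,0],[0,0,0],[0,0,0],[0,0,0],[0,0,0]]}'
python3 -m inch '{"travel":[[0,0,0],[0,0,0],[0,0,0],[0,0,0]],"twist":[[0,0,0],[0,0,0],[0,0,0],[0,0,0]]}' 0
python3 -m inch '{"travel":[[0,0,1],[0,0,2.5],[0,0,4.5],[0,0,6.5],[0,0,8.5],[0,0,10],[0,0,11],[0,0,11.1]],"twist":[[0,0,0],[0,0,0],[0,0,0],[0,0,0],[0,0,0],[0,0,0],[0,0,0],[0,0,0]]}'
```

```text
time_s: 5.02
tcp_pos: [524.0, 416.4, 150.7]
tool_rot: [0.0, -0.003, 1.0, 0.0]
ft_force: [0.4, 0.6, -0.1]
finger_gap: 0.268
time_s: 5.68
tcp_pos: [525.9, 411.5, 38.9]
tool_rot: [-0.0, -0.001, 1.0, -0.001]
ft_force: [-1.4, -0.8, 5.4]
finger_gap: 0.269
time_s: 6.02
tcp_pos: [525.9, 412.6, 40.0]
tool_rot: [0.0, -0.001, 1.0, 0.0]
ft_force: [-0.5, -0.1, -0.0]
finger_gap: 0.498
time_s: 6.68
tcp_pos: [526.5, 413.3, 153.6]
tool_rot: [0.002, -0.002, 1.0, 0.002]
ft_force: [0.3, -0.4, -0.0]
finger_gap: 0.5
```

```bash
python3 -m inch '{"travel":[[1,-3,0],[2,-6,0],[3,-9,0],[4,-12,0],[5,-15,0],[6,-18,0],[7,-21,0],[8,-24,0]],"twist":[[0,0,0],[0,0,0],[0,0,0],[0,0,0],[0,0,0],[0,0,0],[0,0,0],[0,0,0]]}' -1
python3 -m inch '{"travel":[[1,-3,0],[1.6,-5.5,0],[2.1,-8,0],[2.6,-10.5,0],[3.1,-12.5,0],[3.1,-13.5,0],[3.1,-13.5,0],[3.1,-13.5,0]],"twist":[[0,0,0],[0,0,0],[0,0,0],[0,0,0],[0,0,0],[0,0,0],[0,0,0],[0,0,0]]}'
python3 -m inch '{"travel":[[0,0,-1],[0,0,-3],[0,0,-5],[0,0,-7],[0,0,-9],[0,0,-10],[0,0,-10.5],[0,0,-10.5]],"twist":[[0,0,0],[0,0,0],[0,0,0],[0,0,0],[0,0,0],[0,0,0],[0,0,0],[0,0,0]]}'
python3 -m inch '{"travel":[[0,0,0],[0,0,0],[0,0,0],[0,0,0],[0,0,0],[0,0,0],[0,0,0],[0,0,0]],"twist":[[0,0,0],[0,0,0],[0,0,0],[0,0,0],[0,0,0],[0,0,0],[0,0,0],[0,0,0]]}' 1 40
python3 -m inch '{"travel":[[0,0,1],[0,0,2],[0,0,3.5],[0,0,5],[0,0,6.5],[0,0,8],[0,0,9.5],[0,0,10.5]],"twist":[[0,0,0],[0,0,0],[0,0,0],[0,0,0],[0,0,0],[0,0,0],[0,0,0],[0,0,0]]}'
```

```text
time_s: 7.35
tcp_pos: [605.3, 170.7, 149.5]
tool_rot: [-0.001, -0.001, 1.0, -0.0]
ft_force: [1.4, 0.4, -0.1]
finger_gap: 1.0
time_s: 8.02
tcp_pos: [636.1, 37.0, 149.7]
tool_rot: [-0.001, -0.001, 1.0, -0.0]
ft_force: [-0.0, 0.3, 0.5]
finger_gap: 1.001
time_s: 8.68
tcp_pos: [635.9, 37.8, 44.0]
tool_rot: [-0.001, -0.002, 1.0, -0.0]
ft_force: [-0.5, 0.0, -0.3]
finger_gap: 1.0
time_s: 9.35
tcp_pos: [637.1, 37.4, 46.2]
tool_rot: [0.001, -0.001, 1.0, 0.0]
ft_force: [-0.6, -0.1, 6.8]
finger_gap: 0.27
time_s: 10.02
tcp_pos: [637.2, 37.4, 153.0]
tool_rot: [0.001, -0.001, 1.0, 0.0]
ft_force: [-0.5, 0.0, -0.4]
finger_gap: 0.267
```

```bash
python3 -m inch '{"travel":[[-1.5,3,0],[-3,6,0],[-4.5,9,0],[-6,12,0],[-7.5,15,0],[-9,18,0],[-10.5,21,0],[-12,24,0]],"twist":[[0,0,0],[0,0,0],[0,0,0],[0,0,0],[0,0,0],[0,0,0],[0,0,0],[0,0,0]]}'
python3 -m inch '{"travel":[[-1.2,3,0],[-2.2,5.5,0],[-3,8,0],[-3.8,10.5,0],[-4.4,12.5,0],[-4.7,13.5,0],[-4.7,13.5,0],[-4.7,13.5,0]],"twist":[[0,0,0],[0,0,0],[0,0,0],[0,0,0],[0,0,0],[0,0,0],[0,0,0],[0,0,0]]}'
python3 -m inch '{"travel":[[0,0,-1],[0,0,-3],[0,0,-5],[0,0,-7],[0,0,-9],[0,0,-10],[0,0,-10.9],[0,0,-11.1]],"twist":[[0,0,0],[0,0,0],[0,0,0],[0,0,0],[0,0,0],[0,0,0],[0,0,0],[0,0,0]]}'
python3 -m inch '{"travel":[[0,0,0],[0,0,0],[0,0,0],[0,0,0]],"twist":[[0,0,0],[0,0,0],[0,0,0],[0,0,0]]}' 0
python3 -m inch '{"travel":[[0,0,1],[0,0,2.5],[0,0,4.5],[0,0,6.5],[0,0,8.5],[0,0,10],[0,0,11],[0,0,11.1]],"twist":[[0,0,0],[0,0,0],[0,0,0],[0,0,0],[0,0,0],[0,0,0],[0,0,0],[0,0,0]]}'
python3 - <<'E'
from h import *
o=measure(); save(o['scene'][0],'s1.png')
boxes(['tray','grip','sled'])
E
```

```text
time_s: 10.68
tcp_pos: [515.6, 278.7, 151.0]
tool_rot: [0.0, -0.001, 1.0, 0.0]
ft_force: [1.2, 1.0, -0.3]
finger_gap: 0.265
time_s: 11.35
tcp_pos: [469.3, 412.4, 150.3]
tool_rot: [-0.0, -0.002, 1.0, -0.0]
ft_force: [0.4, -1.5, 0.1]
finger_gap: 0.273
time_s: 12.02
tcp_pos: [470.0, 411.2, 39.1]
tool_rot: [-0.0, -0.001, 1.0, -0.001]
ft_force: [-3.7, -4.3, 14.0]
finger_gap: 0.269
time_s: 12.35
tcp_pos: [469.8, 412.5, 39.8]
tool_rot: [0.0, -0.001, 1.0, 0.0]
ft_force: [0.5, 0.0, -1.1]
finger_gap: 0.498
time_s: 13.02
tcp_pos: [470.4, 413.4, 153.4]
tool_rot: [0.001, -0.002, 1.0, 0.002]
ft_force: [0.5, 1.1, -0.5]
finger_gap: 0.499
top red px [308. 227.] n 550 z 6.0 14.0 top circ 636.9 37.9 r 33.8 ray@zt [635.9  37.8]
top red px [227. 298.] n 315 z -7.0 46.0 top circ 463.8 220.6 r 25.5 ray@zt [464.1 219.6]
top red px [192. 323.] n 135 z -2.0 31.0 top circ 408.1 300.2 r 16.6 ray@zt [408.5 299.7]
top red px [223. 337.] n 133 z -1.0 31.0 top circ 376.3 228.0 r 16.6 ray@zt [376.5 227.5]
top green px [207. 227.] n 508 z 4.0 14.0 top circ 638.8 283.4 r 33.1 ray@zt [637.7 282.3]
top green px [316. 28
[... 1300 characters left out ...]
235.9 size [15.8  2.1] ang 89.3 mean [ 618.5 -235.    59. ]
top grip[363. 295.] 97 c 469.3 -90.9 size [15.9 28.8] ang 89.6 mean [470.1 -90.7  59.3]
top sled[397. 203.] 10 c 696.6 -180.1 size [ 5.4 12.4] ang 0.1 mean [ 696.1 -179.7    8.2]
top sled[364. 270.] 2059 c 529.7 -97.2 size [ 79.9 159.8] ang 84.0 mean [531.7 -97.3  10.8]
scene tray[511. 247.] 574 c 498.0 411.8 size [132.2 137.5] ang 87.0 mean [507.8 412.6  34. ]
scene grip[302. 227.] 86 c 474.3 -92.3 size [15.9 34.7] ang 84.1 mean [476.8 -92.   59.6]
scene sled[298. 258.] 1383 c 531.2 -99.1 size [ 81.3 167.8] ang 84.1 mean [539.4 -98.8  13.9]
scene sled[255. 305.] 22 c 694.8 -187.3 size [ 8.8 20.4] ang 5.3 mean [ 695.7 -186.     9.9]
```

View pics/s1.png

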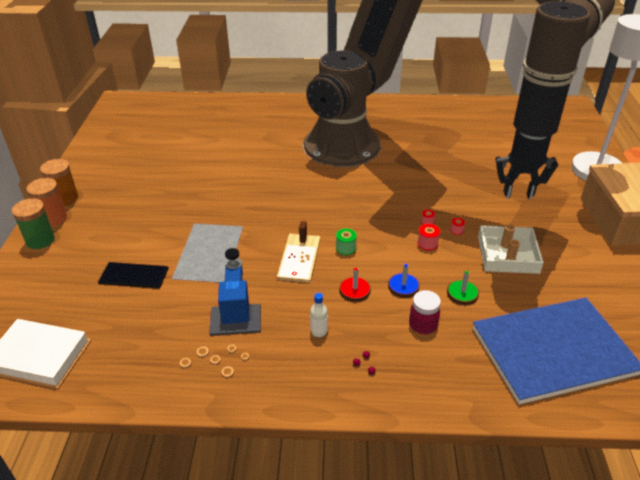

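```bash
python3 -m inch '{"travel":[[0,-3,0],[0,-6,0],[-0.2,-9,0],[-0.4,-12,0],[-0.5,-15,0],[-0.5,-17.5,0],[-0.5,-19.2,0],[-0.5,-19.2,0]],"twist":[[0,0,0],[0,0,0],[0,0,0],[0,0,0],[0,0,0],[0,0,0],[0,0,0],[0,0,0]]}' -1
python3 -m inch '{"travel":[[0,0,-2],[0,0,-5],[0,0,-8],[0,0,-11],[0,0,-13],[0,0,-14],[0,0,-14.5],[0,0,-14.5]],"twist":[[0,0,0],[0,0,0],[0,0,0],[0,0,0],[0,0,0],[0,0,0],[0,0,0],[0,0,0]]}'
python3 -m inch '{"travel":[[0,0,0],[0,0,0],[0,0,0],[0,0,0],[0,0,0],[0,0,0],[0,0,0],[0,0,0]],"twist":[[0,0,0],[0,0,0],[0,0,0],[0,0,0],[0,0,0],[0,0,0],[0,0,0],[0,0,0]]}' 1 40
python3 -m inch '{"travel":[[0,0,0.5],[0,0,2],[0,0,3.5],[0,0,5],[0,0,6.5],[0,0,8],[0,0,9.5],[0,0,11]],"twist":[[0,0,0],[0,0,0],[0,0,0],[0,0,0],[0,0,0],[0,0,0],[0,0,0],[0,0,0]]}'
```

```text
time_s: 13.88
tcp_pos: [463.8, 217.4, 149.6]
tool_rot: [-0.001, -0.0, 1.0, -0.001]
ft_force: [-0.5, -0.4, 0.4]
finger_gap: 1.0
time_s: 14.55
tcp_pos: [464.4, 220.4, 4.4]
tool_rot: [-0.001, -0.002, 1.0, -0.001]
ft_force: [0.3, -0.4, 0.3]
finger_gap: 0.999
time_s: 15.22
tcp_pos: [465.3, 221.1, 6.8]
tool_rot: [0.001, -0.002, 1.0, 0.001]
ft_force: [-1.2, -0.2, 5.4]
finger_gap: 0.608
time_s: 15.88
tcp_pos: [464.5, 220.3, 116.9]
tool_rot: [0.0, -0.001, 1.0, 0.0]
ft_force: [0.7, 0.9, 0.1]
finger_gap: 0.599
```

```bash
python3 -m inch '{"travel":[[2.5,-2.5,0],[5,-5,0],[7.5,-7.5,0],[10,-10,0],[12.5,-12.5,0],[15,-15.5,0],[17,-18,0],[17.2,-18.3,0]],"twist":[[0,0,0],[0,0,0],[0,0,0],[0,0,0],[0,0,0],[0,0,0],[0,0,0],[0,0,0]]}'
python3 -m inch '{"travel":[[0,0,0],[0,0,0],[0,0,0],[0,0,0]],"twist":[[0,0,0],[0,0,0],[0,0,0],[0,0,0]]}'
python3 - <<'E'
from h import *
c=cap('scene');W=cloud(c);save(c,'s2.png')
m=cmask(c,'red')&(W[...,2]>60)&(W[...,0]>560)&(W[...,1]>-30)&(W[...,1]<100)
rect(W[m],'heldspool')
Q=W[m]; 
for z0 in range(90,165,10):
    q=Q[(Q[:,2]>z0)&(Q[:,2]<z0+10)]
    if len(q)>5:
        # fit circle r=26
        from scipy.optimize import least_squares
        f=least_squares(lambda p:np.hypot(q[:,0]-p[0],q[:,1]-p[1])-26,[636,37],loss='soft_l1'); print(z0,len(q),f.x.round(1))
d=W[cmask(c,'red')&(W[...,2]<25)&(W[...,2]>5)&(W[...,0]>580)&(abs(W[...,1]-37)<60)]
print(len(d),d.min(0),d.max(0))
E
```

```text
time_s: 16.55
tcp_pos: [639.1, 33.5, 115.6]
tool_rot: [0.0, 0.0, 1.0, -0.0]
ft_force: [0.8, 0.2, -1.1]
finger_gap: 0.598
time_s: 16.88
tcp_pos: [636.0, 38.4, 115.8]
tool_rot: [0.0, -0.002, 1.0, 0.0]
ft_force: [-0.4, 0.6, -0.6]
finger_gap: 0.599
heldspool 289 c 635.5 37.4 size [47.5 57.2] ang 89.2 mean [638.8  37.2 150.4]
110 25 [633.4  37.8]
150 253 [634.4  37.6]
432 [602.69678627   2.85806745   5.4590799 ] [869.18564911  74.06837963  19.06895698]
```

View pics/s2.png

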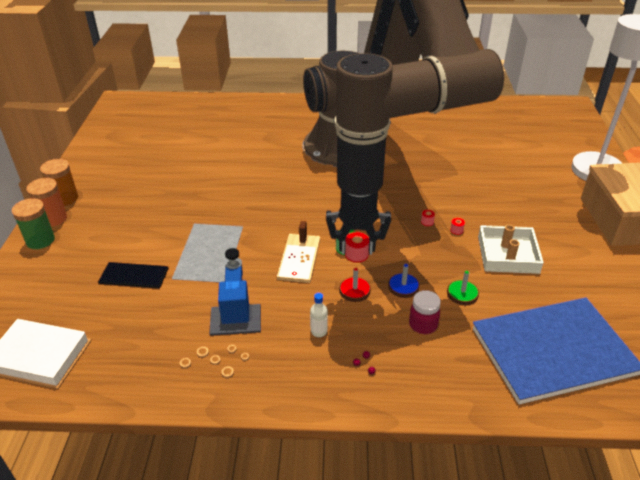

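The spool is held level over the red spindle (355,270 in the scene view), and both tubes stand in the tray (512,240). I'll shift 1 mm in x and lower it.

```bash
python3 -m inch '{"travel":[[0.1,0,0],[0.1,0,-1],[0.1,0,-2],[0.1,0,-3],[0.1,0,-4],[0.1,0,-5],[0.1,0,-5.5],[0.1,0,-6]],"twist":[[0,0,0],[0,0,0],[0,0,0],[0,0,0],[0,0,0],[0,0,0],[0,0,0],[0,0,0]]}'
python3 -m inch '{"travel":[[0,0,-0.6],[0,0,-1.2],[0,0,-1.8],[0,0,-2.4],[0,0,-3],[0,0,-3.5],[0,0,-3.6],[0,0,-3.6]],"twist":[[0,0,0],[0,0,0],[0,0,0],[0,0,0],[0,0,0],[0,0,0],[0,0,0],[0,0,0]]}'
```

```text
time_s: 17.6
tcp_pos: [637.2, 37.2, 54.0]
tool_rot: [-0.001, -0.001, 1.0, -0.0]
ft_force: [-0.0, -0.4, -0.4]
finger_gap: 0.598
time_s: 18.27
tcp_pos: [637.5, 37.3, 19.1]
tool_rot: [-0.0, -0.001, 1.0, -0.0]
ft_force: [0.0, -0.2, -0.1]
finger_gap: 0.597
```

```bash
python3 -m inch '{"travel":[[0,0,-0.1],[0,0,-0.1],[0,0,-0.1],[0,0,-0.1]],"twist":[[0,0,0],[0,0,0],[0,0,0],[0,0,0]]}' -0.5
python3 -m inch '{"travel":[[0,0,1],[0,0,3],[0,0,5],[0,0,7],[0,0,9],[0,0,11],[0,0,13],[0,0,13.1]],"twist":[[0,0,0],[0,0,0],[0,0,0],[0,0,0],[0,0,0],[0,0,0],[0,0,0],[0,0,0]]}' -1
python3 -m inch '{"travel":[[-2,0,0],[-4,0,0],[-6.5,-0.5,0],[-9,-1,0],[-11.5,-1.5,0],[-13.5,-2,0],[-14.9,-2.1,0],[-14.9,-2.1,0]],"twist":[[0,0,0],[0,0,0],[0,0,0],[0,0,0],[0,0,0],[0,0,0],[0,0,0],[0,0,0]]}'
python3 - <<'E'
from h import *
measure()
E
```

```text
time_s: 18.6
tcp_pos: [637.7, 37.4, 18.4]
tool_rot: [0.0, -0.001, 1.0, 0.0]
ft_force: [-0.2, -0.4, 1.0]
finger_gap: 0.753
time_s: 19.27
tcp_pos: [639.9, 37.7, 154.8]
tool_rot: [0.004, -0.002, 1.0, 0.001]
ft_force: [0.7, -0.3, 1.2]
finger_gap: 0.999
time_s: 19.93
tcp_pos: [486.0, 15.8, 150.1]
tool_rot: [0.0, -0.001, 1.0, 0.0]
ft_force: [-0.3, -0.4, -0.5]
finger_gap: 1.003
top green px [207. 227.] n 507 z 5.0 14.0 top circ 639.4 283.3 r 33.1 ray@zt [637.7 282.2]
top blue px [340. 164.] n 52 z 103.0 110.0 top circ 761.5 -39.9 r 8.8 ray@zt [759.7 -39.3]
top blue px [419. 192.] n 1061 z 9.0 80.0 top circ 701.6 -227.0 r 54.4 ray@zt [ 704.2 -220.1]
top blue px [257. 230.] n 260 z 5.0 14.0 top circ 624.5 154.4 r 31.4 ray@zt [628.3 161. ]
scene red px [428. 214.] n 79 z 26.0 33.0 top circ 376.6 227.0 r 18.9 ray@zt [380.9 225.8]
scene red px [458. 222.] n 87 z 23.0 34.0 top circ 411.2 296.7 r 18.9 ray@zt [413.9 297.1]
scene red px [355. 273.] n 256 z 0.0 62.0 top circ 637.5 36.7 r 26.7 ray@zt [641.5  35.9]
scene red px [355. 291.] n 188 z 9.0 18.0 top circ 638.1 36.9 r 34.6 ray@zt [653.   36.3]
scene green px [346. 236.] n 176 z 1.0 49.0 top circ 489.7 16.2 r 27.1 ray@zt [494.8  15.9]
scene green px [463. 291.] n 400 z 7.0 16.0 top circ 640.9 281.0 r 35.2 ray@zt [644.1 280.9]
scene blue px [233. 298.] n 1312 z 10.0 83.0 top circ 703.1 -230.5 r 56.6 ray@zt [ 746.6 -220.6]
scene blue px [404. 284.] n 399 z 6.0 16.0 top circ 622.6 148.6 r 36.2 ray@zt [625.4 148.5]
scene blue px [318. 298.] n 65 z 99.0 112.0 top circ 764.2 -39.5 r 9.8 ray@zt [769.3 -40.6]
```

```bash
python3 -m inch '{"travel":[[0,0,-2],[0,0,-5],[0,0,-8],[0,0,-11],[0,0,-13],[0,0,-14],[0,0,-14.4],[0,0,-14.4]],"twist":[[0,0,0],[0,0,0],[0,0,0],[0,0,0],[0,0,0],[0,0,0],[0,0,0],[0,0,0]]}'
python3 -m inch '{"travel":[[0,0,0],[0,0,0],[0,0,0],[0,0,0],[0,0,0],[0,0,0],[0,0,0],[0,0,0]],"twist":[[0,0,0],[0,0,0],[0,0,0],[0,0,0],[0,0,0],[0,0,0],[0,0,0],[0,0,0]]}' 1 40
python3 -m inch '{"travel":[[0,0,0.5],[0,0,2],[0,0,3.5],[0,0,5],[0,0,7],[0,0,9],[0,0,11],[0,0,13]],"twist":[[0,0,0],[0,0,0],[0,0,0],[0,0,0],[0,0,0],[0,0,0],[0,0,0],[0,0,0]]}'
```

```text
time_s: 20.7
tcp_pos: [488.7, 16.3, 4.3]
tool_rot: [-0.001, -0.001, 1.0, -0.0]
ft_force: [0.3, 0.5, 0.8]
finger_gap: 0.998
time_s: 21.37
tcp_pos: [489.5, 16.7, 6.6]
tool_rot: [0.001, -0.002, 1.0, 0.0]
ft_force: [-1.7, -0.2, 6.2]
finger_gap: 0.603
time_s: 22.03
tcp_pos: [488.3, 16.3, 137.0]
tool_rot: [0.0, -0.001, 1.0, 0.0]
ft_force: [-0.6, 1.4, -1.2]
finger_gap: 0.602
```

```bash
python3 -m inch '{"travel":[[2,3,0],[4,6.5,0],[6,10,0],[8,13.5,0],[10,17,0],[12,20.5,0],[13.5,23.5,0],[14.6,25.8,0]],"twist":[[0,0,0],[0,0,0],[0,0,0],[0,0,0],[0,0,0],[0,0,0],[0,0,0],[0,0,0]]}'
python3 -m inch '{"travel":[[0.5,0.8,0],[0.5,0.8,0],[0.5,0.8,0],[0.5,0.8,-1],[0.5,0.8,-2],[0.5,0.8,-3],[0.5,0.8,-4],[0.5,0.8,-4]],"twist":[[0,0,0],[0,0,0],[0,0,0],[0,0,0],[0,0,0],[0,0,0],[0,0,0],[0,0,0]]}'
python3 -m inch '{"travel":[[0,0,-1],[0,0,-2],[0,0,-2.7],[0,0,-3.4],[0,0,-4],[0,0,-4.5],[0,0,-5],[0,0,-5]],"twist":[[0,0,0],[0,0,0],[0,0,0],[0,0,0],[0,0,0],[0,0,0],[0,0,0],[0,0,0]]}'
python3 -m inch '{"travel":[[0,0,-0.4],[0,0,-0.8],[0,0,-1.2],[0,0,-1.6],[0,0,-2],[0,0,-2.3],[0,0,-2.6],[0,0,-2.6]],"twist":[[0,0,0],[0,0,0],[0,0,0],[0,0,0],[0,0,0],[0,0,0],[0,0,0],[0,0,0]]}'
```

```text
time_s: 22.7
tcp_pos: [635.5, 276.9, 135.6]
tool_rot: [0.0, -0.002, 1.0, 0.0]
ft_force: [0.5, -0.8, -0.5]
finger_gap: 0.603
time_s: 23.37
tcp_pos: [638.0, 280.9, 92.1]
tool_rot: [-0.002, -0.001, 1.0, -0.001]
ft_force: [-0.1, -0.0, -1.6]
finger_gap: 0.603
time_s: 24.03
tcp_pos: [639.1, 282.1, 44.1]
tool_rot: [-0.001, -0.001, 1.0, -0.0]
ft_force: [-0.6, -0.4, -1.2]
finger_gap: 0.605
time_s: 24.7
tcp_pos: [639.6, 282.3, 19.0]
tool_rot: [-0.0, -0.001, 1.0, -0.0]
ft_force: [0.1, -0.3, -0.0]
finger_gap: 0.604
```

```bash
python3 -m inch '{"travel":[[0,0,-0.1],[0,0,-0.1],[0,0,-0.1],[0,0,-0.1]],"twist":[[0,0,0],[0,0,0],[0,0,0],[0,0,0]]}' -0.5
python3 -m inch '{"travel":[[0,0,1],[0,0,3],[0,0,5],[0,0,7],[0,0,9],[0,0,11],[0,0,13],[0,0,13.1]],"twist":[[0,0,0],[0,0,0],[0,0,0],[0,0,0],[0,0,0],[0,0,0],[0,0,0],[0,0,0]]}' -1
python3 -m inch '{"travel":[[-1,-2,0],[-2.5,-5,0],[-4,-8,0],[-5.5,-11,0],[-7,-14,0],[-8.5,-17,0],[-10,-20,0],[-11.5,-22,0]],"twist":[[0,0,0],[0,0,0],[0,0,-1],[0,0,-2],[0,0,-3],[0,0,-4],[0,0,-5],[0,0,-6]]}'
python3 -m inch '{"travel":[[-1.5,-3,0],[-3,-6,0],[-4.5,-9,0],[-5.4,-12,0],[-5.4,-14,0],[-5.4,-15.4,0],[-5.4,-15.4,0],[-5.4,-15.4,0]],"twist":[[0,0,0],[0,0,0],[0,0,0],[0,0,0],[0,0,0],[0,0,0],[0,0,0],[0,0,0]]}'
python3 - <<'E'
from h import *
measure(); boxes(['sled','grip','dot','tray'])
E
```

```text
time_s: 25.03
tcp_pos: [639.6, 282.4, 18.4]
tool_rot: [0.0, -0.001, 1.0, 0.0]
ft_force: [0.4, -0.4, 0.3]
finger_gap: 0.75
time_s: 25.7
tcp_pos: [641.7, 283.4, 155.3]
tool_rot: [0.003, -0.002, 1.0, 0.002]
ft_force: [0.1, -0.0, 1.7]
finger_gap: 0.996
time_s: 26.37
tcp_pos: [523.4, 60.2, 150.0]
tool_rot: [0.0, 0.052, 0.999, 0.0]
ft_force: [0.4, 0.0, -0.1]
finger_gap: 1.001
time_s: 27.03
tcp_pos: [470.6, -92.2, 149.8]
tool_rot: [0.0, 0.052, 0.999, 0.0]
ft_force: [-0.7, 0.4, -0.4]
finger_gap: 1.003
top red px [308. 226.] n 454 z -5.0 57.0 top circ 635.9 37.6 r 25.6 ray@zt [628.5  35.6]
top green px [205. 225.] n 447 z -2.0 57.0 top circ 637.6 282.3 r 25.5 ray@zt [632.  274.3]
top blue px [340. 164.] n 52 z 99.0 110.0 top circ 761.1 -39.1 r 8.4 ray@zt [759.8 -39.3]
top blue px [419. 191.] n 1057 z 10.0 80.0 top circ 700.9 -227.8 r 54.2 ray@zt [ 704.3 -220.1]
top blue px [261. 234.] n 528 z 5.0 14.0 top circ 620.7 150.3 r 32.9 ray@zt [619.6 149.6]
scene red px [428. 214.] n 78 z 25.0 34.0 top circ 379.5 227.0 r 20.1 ray@zt [381.6 225.6]
scene red px [458. 222.] n 84 z 27.0 34.0 top circ 411
[... 808 characters left out ...]
80.3 size [28.9 13.1] ang 89.7 mean [606.1 -77.3  11. ]
top grip[425. 230.] 13 c 618.4 -234.2 size [12.4  1.5] ang 84.1 mean [ 618.3 -234.1   56.1]
top tray[142. 283.] 515 c 496.7 413.6 size [133.4 130.4] ang 88.0 mean [499.1 420.5  33.1]
scene sled[298. 258.] 1382 c 528.2 -100.5 size [ 84.3 170.5] ang 84.3 mean [540.4 -99.4  13.9]
scene sled[255. 305.] 28 c 695.3 -186.8 size [24.6  9.3] ang 89.8 mean [ 696.2 -186.6    9.9]
scene grip[302. 227.] 85 c 472.3 -92.3 size [16.2 34.7] ang 82.1 mean [476.  -91.8  59.6]
scene dot[294. 273.] 9 c 598.2 -104.6 size [9.4 8.8] ang 19.7 mean [ 597.3 -105.4   17.2]
scene tray[511. 247.] 574 c 495.5 411.8 size [132.2 143.6] ang 87.9 mean [506.4 411.2  33.9]
```

```bash
python3 -m inch '{"travel":[[0,0,-2],[0,0,-4],[0,0,-6],[0,0,-8],[0,0,-10],[0,0,-11.5],[0,0,-12.5],[0,0,-12.5]],"twist":[[0,0,0],[0,0,0],[0,0,0],[0,0,0],[0,0,0],[0,0,0],[0,0,0],[0,0,0]]}'
python3 -m inch '{"travel":[[0,0,0],[0,0,0],[0,0,0],[0,0,0],[0,0,0],[0,0,0],[0,0,0],[0,0,0]],"twist":[[0,0,0],[0,0,0],[0,0,0],[0,0,0],[0,0,0],[0,0,0],[0,0,0],[0,0,0]]}' 1 40
python3 - <<'E'
from h import *
print(r.state()['tcp_pos'])
boxes(['sled','card','dot','cap'])
for n in('top','scene'):
    c=cap(n);W=cloud(c)
    V=hsv(c)[...,2]; ok=(V<70)
    # cap: blob seeded by top-surface points -> ellipse centre ray at 112
    m=((W[...,2]>103)&(W[...,2]<122)&(abs(W[...,0]-637)<30)&(abs(W[...,1]+236)<30)).astype(np.uint8)
    ct=max(cv2.findContours(m,0,2)[0],key=len); e=cv2.fitEllipse(ct); print(n,e,ray(c,*e[0],111)[:2])
    H,S,_=[a.astype(int) for a in cv2.split(hsv(c))]
    m=(((H<8)|(H>172))&(S>110)&(abs(W[...,0]-597)<20)&(abs(W[...,1]+104)<20))
    v,u=np.nonzero(m); print('dot',len(u),ray(c,u.mean(),v.mean(),12.8)[:2] if len(u) else '')
E
```

```text
time_s: 27.9
tcp_pos: [469.2, -91.2, 22.3]
tool_rot: [-0.002, 0.05, 0.999, -0.0]
ft_force: [0.2, -0.1, -0.1]
finger_gap: 0.999
time_s: 28.57
tcp_pos: [470.9, -91.6, 24.9]
tool_rot: [0.0, 0.051, 0.999, 0.0]
ft_force: [-3.1, 1.2, 6.3]
finger_gap: 0.183
[470.92953056 -91.61434455  24.87969353]
top sled[361. 245.] 337 c 585.8 -102.3 size [78.2 47.8] ang 84.8 mean [593.4 -90.9  10.9]
top card[361. 245.] 238 c 585.2 -102.4 size [67.7 45.3] ang 84.3 mean [593.  -90.5  11.1]
top dot[367. 244.] 20 c 594.7 -104.3 size [9.7 9.8] ang 89.7 mean [ 594.6 -104.3   11.1]
top cap[430. 218.] 166 c 636.4 -235.8 size [31.  30.2] ang 88.2 mean [ 636.  -235.2  109.8]
scene sled[298. 258.] 1408 c 532.4 -99.5 size [ 83.7 167.6] ang 84.0 mean [540.6 -99.1  13.8]
scene sled[255. 305.] 24 c 695.4 -187.3 size [24.3  7.1] ang 86.7 mean [ 696.1 -186.6   10.1]
scene card[297. 262.] 708 c 551.7 -101.1 size [ 68.3 116.3] ang 84.2 mean [ 553.8 -102.5   14.2]
scene dot[294. 273.] 10 c 594.3 -105.7 size [6.6 6.8] ang 41.6 mean [ 594.5 -105.7   14.9]
scene cap[232. 254.] 139 c 637.2 -236.5 size [31.4 33.8] ang 72.7 mean [ 640.4 -236.6  112.4]
top ((429.9234619140625, 217.73622131347656), (13.612433433532715, 14.051483154296875), 73.79258728027344) [ 635.49162902 -234.92977524]
dot 24 [ 594.65443516 -103.67189234]
scene ((231.6811065673828, 253.86126708984375), (11.729158401489258, 14.024036407470703), 83.60554504394531) [ 639.41520285 -236.66206723]
dot 19 [ 592.08351859 -106.4432751 ]
```

```bash
python3 -m inch '{"travel":[[0.1,-0.5,0],[0.3,-1.3,0],[0.5,-2.2,0],[0.8,-3.2,0],[1.1,-4.2,0],[1.4,-5.2,0],[1.7,-6.2,0],[2,-7,0]],"twist":[[0,0,0],[0,0,0],[0,0,0],[0,0,0],[0,0,0],[0,0,0],[0,0,0],[0,0,0]]}'
python3 -m inch '{"travel":[[0.4,-1,0],[0.8,-2,0],[1.2,-3,0],[1.5,-4,0],[1.8,-5,0],[2.1,-5.7,0],[2.2,-6.1,0],[2.2,-6.1,0]],"twist":[[0,0,0],[0,0,0],[0,0,0],[0,0,0],[0,0,0],[0,0,0],[0,0,0],[0,0,0]]}'
python3 - <<'E'
from h import *
print(r.state()['tcp_pos'],r.state()['ft_force'])
c=cap('scene'); save(c,'s3.png')
E
```

```text
time_s: 29.43
tcp_pos: [491.2, -162.3, 24.9]
tool_rot: [0.0, 0.051, 0.999, 0.0]
ft_force: [-1.6, 4.9, 8.6]
finger_gap: 0.183
time_s: 30.1
tcp_pos: [513.4, -224.0, 24.9]
tool_rot: [0.001, 0.051, 0.999, -0.0]
ft_force: [-0.8, -3.4, 5.5]
finger_gap: 0.183
[ 513.40419431 -223.95736076   24.8923503 ] [-0.75012959 -3.37339704  5.46415667]
```

View pics/s3.png

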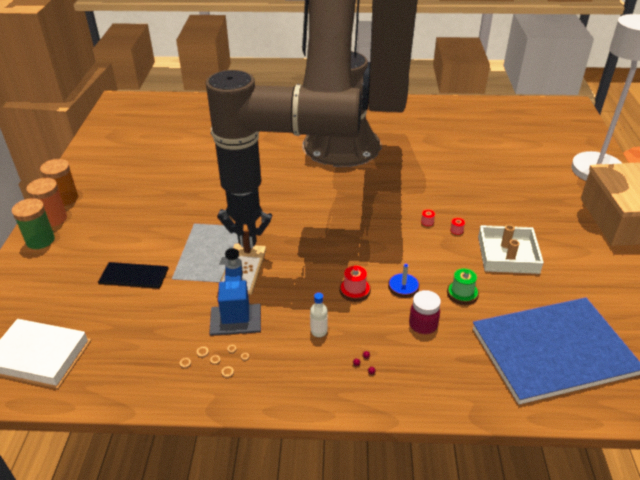

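The sled's front is under the cap (232,253 in the scene view) and both spools sit on their spindles. I'll release, back off and check the alignment.

```bash
python3 -m inch '{"travel":[[0,0,0],[0,0,0],[0,0,0],[0,0,0],[0,0,0]],"twist":[[0,0,0],[0,0,0],[0,0,0],[0,0,0],[0,0,0]]}' -1
python3 -m inch '{"travel":[[0,0,1],[0,0,3],[0,0,5],[0,0,7],[0,0,9],[0,0,11],[0,0,13],[0,0,15]],"twist":[[0,0,0],[0,0,0],[0,0,0],[0,0,0],[0,0,0],[0,0,0],[0,0,0],[0,0,0]]}'
python3 -m inch '{"travel":[[0,3,0],[0,6,0],[0,10,0],[0,14,0],[0,18,0],[0,22,0],[0,25,0],[0,28,0]],"twist":[[0,0,0],[0,0,0],[0,0,0],[0,0,0],[0,0,0],[0,0,0],[0,0,0],[0,0,0]]}'
cat >> h.py <<'E'
def sled():
    for n in('top','scene'):
        c=cap(n);W=cloud(c); H,S,V=[a.astype(int) for a in cv2.split(hsv(c))]
        X,Y,Z=W[...,0],W[...,1],W[...,2]
        d=1 if n=='top' else -3
        m=((Z+d>8.5)&(Z+d<17)&(X>400)&(X<690)&(Y>-420)&(Y<-40)&~((H>100)&(H<130)&(S>120))).astype(np.uint8)
        k,lab,st,ce=cv2.connectedComponentsWithStats(m); i=1+st[1:,4].argmax(); rect(W[lab==i],n+' sledtop '+str(ce[i].round()))
        P=W[lab==i]; ks=np.array([P[:,0].min(),P[:,0].max(),P[:,1].min(),P[:,1].max()]); print(ks.round(1))
        g=(Z+d>52)&(Z+d<66)&(X>400)&(X<600)&(Y>-420)&(Y<-40)
        if g.sum()>20: rect(W[g],n+' grip')
        q=m.astype(bool)&((H<8)|(H>172))&(S>110)&(X>560-120)
        v,u=np.nonzero(q); print('reds',len(u),[tuple(ray(c,a,b,12.8)[:2].round()) for a,b in list(zip(u,v))[:6]])
E
python3 - <<'E'
from h import *
sled(); c=cap('top'); cv2.imwrite('pics/t3.png',cv2.resize(cv2.cvtColor(c['color'][170:340,320:520],cv2.COLOR_RGB2BGR),None,fx=3.5,fy=3.5,interpolation=cv2.INTER_CUBIC))
E
```

```text
time_s: 30.57
tcp_pos: [512.4, -222.5, 24.1]
tool_rot: [-0.0, 0.051, 0.999, 0.0]
ft_force: [-0.7, -0.5, -0.2]
finger_gap: 0.878
time_s: 31.23
tcp_pos: [512.4, -222.6, 176.2]
tool_rot: [0.0, 0.051, 0.999, -0.0]
ft_force: [0.2, -0.3, -0.5]
finger_gap: 0.995
time_s: 31.9
tcp_pos: [512.2, 59.4, 175.4]
tool_rot: [0.0, 0.05, 0.999, 0.0]
ft_force: [0.1, -0.1, -0.1]
finger_gap: 1.0
top sledtop [419. 255.] 1765 c 572.2 -229.3 size [ 80.3 160. ] ang 83.9 mean [ 569.  -227.6   10.7]
[ 489.4  654.1 -276.4 -182.6]
top grip 97 c 512.6 -223.0 size [16.1 29.7] ang 84.9 mean [ 512.  -222.4   58.9]
reds 6 [(np.float64(582.0), np.float64(-240.0)), (np.float64(582.0), np.float64(-254.0)), (np.float64(580.0), np.float64(-242.0)), (np.float64(572.0), np.float64(-249.0)), (np.float64(570.0), np.float64(-249.0)), (np.float64(503.0), np.float64(-216.0))]
scene sledtop [250. 263.] 654 c 572.6 -230.3 size [ 79.5 161.8] ang 84.1 mean [ 561.  -214.    14.6]
[ 491.6  656.7 -263.2 -183.5]
scene grip 69 c 513.7 -224.4 size [16.1 34.5] ang 81.8 mean [ 516.4 -224.3   61.8]
reds 0 []
```

View pics/t3.png

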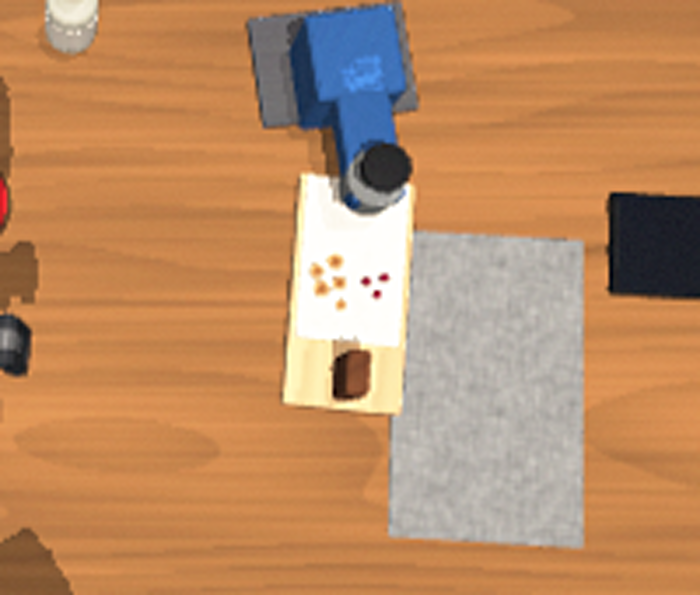

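Centres agree: dot from the sled's outline (637.0,-236.6), pin (637.1,-236.0). In the crop the cap (385,167) sits over the sled's front centre. Now to press.

```bash
python3 -m inch '{"travel":[[1.5,-3.5,0],[3,-7,0],[5,-11,0],[6.5,-15,0],[8,-19,0],[9.7,-23,0],[11.2,-26.5,0],[12.4,-29.3,0]],"twist":[[0,0,0],[0,0,0],[0,0,0],[0,0,0],[0,0,0],[0,0,0],[0,0,0],[0,0,0]]}' 1
python3 -m inch '{"travel":[[0,0,0],[0,0,0],[0,0,0],[0,0,-1],[0,0,-2],[0,0,-3.5],[0,0,-5],[0,0,-5.5]],"twist":[[0,0,0],[0,0,0],[0,0,0],[0,0,0],[0,0,0],[0,0,0],[0,0,0],[0,0,0]]}'
python3 -m inch '{"travel":[[0,0,-0.2],[0,0,-0.4],[0,0,-0.6],[0,0,-0.8],[0,0,-1],[0,0,-1.2],[0,0,-1.4],[0,0,-1.4]],"twist":[[0,0,0],[0,0,0],[0,0,0],[0,0,0],[0,0,0],[0,0,0],[0,0,0],[0,0,0]]}'
```

```text
time_s: 32.72
tcp_pos: [636.4, -239.6, 174.6]
tool_rot: [-0.0, 0.052, 0.999, -0.0]
ft_force: [0.7, 0.3, -0.0]
finger_gap: -0.003
time_s: 33.38
tcp_pos: [634.8, -234.1, 116.2]
tool_rot: [-0.002, 0.051, 0.999, 0.0]
ft_force: [-1.2, -0.0, -1.1]
finger_gap: -0.002
time_s: 34.05
tcp_pos: [637.1, -235.6, 105.6]
tool_rot: [0.001, 0.051, 0.999, -0.0]
ft_force: [0.2, 2.2, 4.2]
finger_gap: 0.004
```

```bash
python3 -m inch '{"travel":[[0,0,-0.2],[0,0,-0.4],[0,0,-0.6],[0,0,-0.7],[0,0,-0.8],[0,0,-0.9],[0,0,-0.9],[0,0,-0.9]],"twist":[[0,0,0],[0,0,0],[0,0,0],[0,0,0],[0,0,0],[0,0,0],[0,0,0],[0,0,0]]}'
python3 -m inch '{"travel":[[0,0,-0.1],[0,0,-0.1],[0,0,-0.1],[0,0,-0.1],[0,0,-0.1],[0,0,-0.1]],"twist":[[0,0,0],[0,0,0],[0,0,0],[0,0,0],[0,0,0],[0,0,0]]}'
```

```text
time_s: 34.72
tcp_pos: [637.1, -235.6, 97.3]
tool_rot: [0.001, 0.051, 0.999, -0.0]
ft_force: [-1.2, 3.1, 7.7]
finger_gap: 0.001
time_s: 35.22
tcp_pos: [637.1, -235.6, 96.5]
tool_rot: [0.001, 0.051, 0.999, -0.0]
ft_force: [-0.8, 3.3, 8.2]
finger_gap: 0.003
```

```bash
python3 -m inch '{"travel":[[0,0,-0.1],[0,0,-0.1],[0,0,-0.2],[0,0,-0.2],[0,0,-0.2],[0,0,-0.2],[0,0,-0.2],[0,0,-0.2]],"twist":[[0,0,0],[0,0,0],[0,0,0],[0,0,0],[0,0,0],[0,0,0],[0,0,0],[0,0,0]]}'
python3 -c "
from h import *
c=cap('scene');W=cloud(c);m=(W[...,2]>75)&(W[...,2]<122)&(abs(W[...,0]-640)<30)&(abs(W[...,1]+236)<30)
sled()"
```

```text
time_s: 35.88
tcp_pos: [637.1, -235.6, 94.6]
tool_rot: [0.001, 0.051, 0.999, -0.0]
ft_force: [-2.0, 3.7, 8.9]
finger_gap: 0.002
top sledtop [417. 267.] 1949 c 537.1 -223.3 size [ 79.8 159.9] ang 83.8 mean [ 540.5 -222.8   10.8]
[ 454.4  619.7 -270.3 -175.2]
top grip 101 c 477.7 -216.6 size [16.2 29.7] ang 83.7 mean [ 477.8 -216.    59.2]
reds 22 [(np.float64(609.0), np.float64(-229.0)), (np.float64(606.0), np.float64(-226.0)), (np.float64(606.0), np.float64(-229.0)), (np.float64(606.0), np.float64(-233.0)), (np.float64(604.0), np.float64(-224.0)), (np.float64(604.0), np.float64(-226.0))]
scene sledtop [253. 258.] 766 c 540.5 -217.8 size [ 67.5 165.3] ang 84.4 mean [ 542.9 -209.7   14.8]
[ 458.4  624.3 -248.1 -177.2]
reds 3 [(np.float64(532.0), np.float64(-247.0)), (np.float64(532.0), np.float64(-244.0)), (np.float64(598.0), np.float64(-411.0))]
```

The pin went down, but the sled had been knocked about 35 mm back in -x (centre now 537,-224), so that press doesn't count. I'll take the sled again.

```bash
python3 -m inch '{"travel":[[0,0,1],[0,0,2.5],[0,0,4],[0,0,5.6],[-3,0.5,5.6],[-6,1,5.6],[-9,1.5,5.6],[-12,1.9,5.6]],"twist":[[0,0,0],[0,0,0],[0,0,0],[0,0,0],[0,0,0],[0,0,0],[0,0,0],[0,0,0]]}'
python3 -m inch '{"travel":[[-2,0,0],[-3.5,0,0],[-3.9,0,0],[-3.9,0,0],[-3.9,0,0],[-3.9,0,0],[-3.9,0,0],[-3.9,0,0]],"twist":[[0,0,0],[0,0,0],[0,0,0],[0,0,0],[0,0,0],[0,0,0],[0,0,0],[0,0,0]]}' -1
python3 -m inch '{"travel":[[0,0,-2],[0,0,-4],[0,0,-6],[0,0,-8],[0,0,-10],[0,0,-11.5],[0,0,-12.5],[0,0,-12.5]],"twist":[[0,0,0],[0,0,0],[0,0,0],[0,0,0],[0,0,0],[0,0,0],[0,0,0],[0,0,0]]}'
python3 -m inch '{"travel":[[0,0,0],[0,0,0],[0,0,0],[0,0,0],[0,0,0],[0,0,0],[0,0,0],[0,0,0]],"twist":[[0,0,0],[0,0,0],[0,0,0],[0,0,0],[0,0,0],[0,0,0],[0,0,0],[0,0,0]]}' 1 40
python3 -c "
from h import *
print(r.state()['tcp_pos'])
sled(); boxes(['cap'])"
```

```text
time_s: 36.7
tcp_pos: [514.7, -216.6, 149.1]
tool_rot: [-0.001, 0.051, 0.999, 0.0]
ft_force: [-0.5, -0.5, 0.3]
finger_gap: -0.003
time_s: 37.37
tcp_pos: [478.1, -216.7, 148.9]
tool_rot: [-0.0, 0.051, 0.999, -0.0]
ft_force: [0.0, -1.3, -0.8]
finger_gap: 1.003
time_s: 38.03
tcp_pos: [476.4, -216.5, 22.1]
tool_rot: [-0.002, 0.051, 0.999, 0.0]
ft_force: [-0.1, 0.5, 0.7]
finger_gap: 0.999
time_s: 38.7
tcp_pos: [478.0, -216.7, 25.0]
tool_rot: [0.001, 0.051, 0.999, -0.0]
ft_force: [-0.9, 0.8, 5.7]
finger_gap: 0.18
[ 477.9821126  -216.72348897   24.98677218]
top sledtop [419. 239.] 277 c 606.1 -230.1 size [79.5 23.3] ang 86.7 mean [ 605.7 -228.1   10.8]
[ 594.2  619.4 -270.1 -190.4]
reds 22 [(np.float64(609.0), np.float64(-229.0)), (np.float64(606.0), np.float64(-224.0)), (np.float64(606.0), np.float64(-226.0)), (np.float64(606.0), np.float64(-229.0)), (np.float64(606.0), np.float64(-231.0)), (np.float64(606.0), np.float64(-233.0))]
scene sledtop [251. 256.] 894 c 540.0 -223.3 size [ 79.3 164.8] ang 84.7 mean [ 535.7 -214.    14.7]
[ 456.8  624.6 -258.9 -177.1]
scene grip 112 c 480.8 -220.7 size [45.  30.3] ang 61.4 mean [ 483.8 -218.3   62. ]
reds 1 [(np.float64(599.0), np.float64(-226.0))]
top cap[430. 218.] 167 c 636.1 -235.3 size [30.3 29.4] ang 61.0 mean [ 635.9 -235.2  109.7]
scene cap[232. 254.] 140 c 638.5 -238.2 size [32.5 30.1] ang 28.3 mean [ 640.2 -236.7  112.2]
```

```bash
python3 -m inch '{"travel":[[0.4,0,0],[0.9,-0.1,0],[1.5,-0.2,0],[2.1,-0.3,0],[2.7,-0.4,0],[3.2,-0.5,0],[3.5,-0.5,0],[3.5,-0.5,0]],"twist":[[0,0,0],[0,0,0],[0,0,0],[0,0,0],[0,0,0],[0,0,0],[0,0,0],[0,0,0]]}'
python3 -m inch '{"travel":[[0,0,0],[0,0,0],[0,0,0],[0,0,0],[0,0,0]],"twist":[[0,0,0],[0,0,0],[0,0,0],[0,0,0],[0,0,0]]}' -1
python3 -m inch '{"travel":[[0,0,1],[0,0,3],[0,0,5],[0,0,7],[0,0,9],[0,0,11],[0,0,12.5],[0,0,12.5]],"twist":[[0,0,0],[0,0,0],[0,0,0],[0,0,0],[0,0,0],[0,0,0],[0,0,0],[0,0,0]]}'
python3 -c "
from h import *
sled()"
```

```text
time_s: 39.57
tcp_pos: [511.2, -222.0, 25.0]
tool_rot: [-0.001, 0.051, 0.999, -0.0]
ft_force: [-7.1, -0.3, 11.6]
finger_gap: 0.181
time_s: 39.98
tcp_pos: [512.6, -221.6, 24.2]
tool_rot: [-0.0, 0.051, 0.999, 0.0]
ft_force: [-0.0, -0.5, 0.1]
finger_gap: 0.876
time_s: 40.65
tcp_pos: [514.5, -222.1, 153.7]
tool_rot: [0.003, 0.051, 0.999, -0.001]
ft_force: [0.5, 0.2, 0.3]
finger_gap: 1.001
top sledtop [415. 281.] 313 c 509.2 -220.6 size [79.  36.1] ang 83.9 mean [ 506.9 -216.6   10.4]
[ 489.4  529.9 -259.1 -180.3]
top grip 67 c 506.9 -220.6 size [15.6 20.1] ang 88.6 mean [ 506.7 -220.1   59.7]
reds 0 []
scene sledtop [250. 263.] 685 c 571.1 -228.1 size [ 78.9 160.5] ang 83.6 mean [ 561.9 -212.8   14.6]
[ 487.4  654.8 -260.  -181. ]
scene grip 76 c 513.6 -222.6 size [17.4 38.2] ang 83.3 mean [ 515.5 -222.5   61.7]
reds 0 []
```

```bash
python3 -m inch '{"travel":[[2,0,0],[4,-0.4,0],[6.5,-0.8,0],[9,-1.2,0],[11,-1.4,0],[12.4,-1.4,0],[12.4,-1.4,0],[12.4,-1.4,0]],"twist":[[0,0,0],[0,0,0],[0,0,0],[0,0,0],[0,0,0],[0,0,0],[0,0,0],[0,0,0]]}' 1
python3 -c "
from h import *
sled()"
```

```text
time_s: 41.42
tcp_pos: [636.1, -235.4, 147.4]
tool_rot: [-0.001, 0.051, 0.999, 0.0]
ft_force: [0.1, -0.7, -0.5]
finger_gap: -0.0
top sledtop [418. 255.] 1782 c 570.6 -227.7 size [ 80.1 160.2] ang 84.0 mean [ 568.6 -226.3   10.8]
[ 487.2  654.  -274.2 -182.6]
top grip 97 c 510.6 -220.3 size [15.6 27.9] ang 87.8 mean [ 510.4 -220.4   59.2]
reds 6 [(np.float64(582.0), np.float64(-252.0)), (np.float64(580.0), np.float64(-237.0)), (np.float64(580.0), np.float64(-249.0)), (np.float64(580.0), np.float64(-251.0)), (np.float64(570.0), np.float64(-244.0)), (np.float64(570.0), np.float64(-246.0))]
scene sledtop [250. 263.] 699 c 571.9 -227.5 size [ 79.5 160.6] ang 84.8 mean [ 561.  -213.2   14.8]
[ 488.6  655.3 -260.9 -181.9]
scene grip 71 c 511.4 -222.0 size [16.6 38.4] ang 85.4 mean [ 515.  -222.3   62.3]
reds 0 []
```

```bash
python3 -m inch '{"travel":[[0,0,-0.8],[0,0,-1.6],[0,0,-2.4],[0,0,-3],[0,0,-3.5],[0,0,-4],[0,0,-4.4],[0,0,-4.8]],"twist":[[0,0,0],[0,0,0],[0,0,0],[0,0,0],[0,0,0],[0,0,0],[0,0,0],[0,0,0]]}'
python3 -m inch '{"travel":[[0,0,-0.2],[0,0,-0.4],[0,0,-0.4],[0,0,-0.5],[0,0,-0.6],[0,0,-0.6],[0,0,-0.6],[0,0,-0.6]],"twist":[[0,0,0],[0,0,0],[0,0,0],[0,0,0],[0,0,0],[0,0,0],[0,0,0],[0,0,0]]}'
python3 -m inch '{"travel":[[0,0,0],[0,0,-0.1],[0,0,-0.1],[0,0,-0.1],[0,0,-0.1],[0,0,-0.1]],"twist":[[0,0,0],[0,0,0],[0,0,0],[0,0,0],[0,0,0],[0,0,0]]}'
python3 -c "
from h import *
sled()"
```

```text
time_s: 42.18
tcp_pos: [636.2, -235.6, 101.3]
tool_rot: [-0.0, 0.051, 0.999, -0.0]
ft_force: [-3.5, 2.0, 5.7]
finger_gap: 0.003
time_s: 42.85
tcp_pos: [636.2, -235.7, 96.2]
tool_rot: [-0.0, 0.051, 0.999, -0.0]
ft_force: [-5.2, 0.9, 8.3]
finger_gap: 0.001
time_s: 43.35
tcp_pos: [636.2, -235.7, 96.0]
tool_rot: [0.0, 0.051, 0.999, -0.0]
ft_force: [-7.3, 3.5, 13.1]
finger_gap: 0.002
top sledtop [418. 255.] 1780 c 570.6 -227.6 size [ 80.1 160.1] ang 84.0 mean [ 568.5 -225.9   10.7]
[ 489.1  651.7 -273.7 -180.2]
top grip 91 c 510.5 -221.1 size [15.6 27.8] ang 85.9 mean [ 510.4 -220.5   59.6]
reds 8 [(np.float64(582.0), np.float64(-249.0)), (np.float64(580.0), np.float64(-237.0)), (np.float64(580.0), np.float64(-240.0)), (np.float64(580.0), np.float64(-249.0)), (np.float64(580.0), np.float64(-251.0)), (np.float64(577.0), np.float64(-240.0))]
scene sledtop [251. 264.] 659 c 575.1 -220.2 size [ 66.5 165.4] ang 85.9 mean [ 564.1 -210.9   14.6]
[ 492.6  659.  -248.3 -181.5]
reds 0 []
```

The pin met the sled (force rising to 13 N at about 16 mm of travel) and was held over 0.5 s, with the sled still. My estimate put the dot about 2 mm off, so I'll nudge the sled and press once more for margin.

```bash
python3 -m inch '{"travel":[[0,0,1],[0,0,2.5],[0,0,4],[0,0,5.5],[-3,0.5,5.5],[-6,1,5.5],[-9,1.4,5.5],[-11.5,1.4,5.5]],"twist":[[0,0,0],[0,0,0],[0,0,0],[0,0,0],[0,0,0],[0,0,0],[0,0,0],[0,0,0]]}'
python3 -m inch '{"travel":[[-1,0,0],[-1,0,0],[-1,0,0],[-1,0,0],[-1,0,0],[-1,0,0],[-1,0,0],[-1,0,0]],"twist":[[0,0,0],[0,0,0],[0,0,0],[0,0,0],[0,0,0],[0,0,0],[0,0,0],[0,0,0]]}' -1
python3 -m inch '{"travel":[[0,0,-2],[0,0,-4],[0,0,-6],[0,0,-8],[0,0,-10],[0,0,-11.5],[0,0,-12.5],[0,0,-12.5]],"twist":[[0,0,0],[0,0,0],[0,0,0],[0,0,0],[0,0,0],[0,0,0],[0,0,0],[0,0,0]]}'
python3 -m inch '{"travel":[[0,0,0],[0,0,0],[0,0,0],[0,0,0],[0,0,0],[0,0,0],[0,0,0],[0,0,0]],"twist":[[0,0,0],[0,0,0],[0,0,0],[0,0,0],[0,0,0],[0,0,0],[0,0,0],[0,0,0]]}' 1 40
python3 -m inch '{"travel":[[0.05,-0.05,0],[0.1,-0.1,0],[0.15,-0.15,0],[0.15,-0.15,0],[0.15,-0.15,0],[0.15,-0.15,0],[0.15,-0.15,0],[0.15,-0.15,0]],"twist":[[0,0,0],[0,0,0],[0,0,0],[0,0,0],[0,0,0],[0,0,0],[0,0,0],[0,0,0]]}'
python3 -m inch '{"travel":[[0,0,0],[0,0,0],[0,0,0],[0,0,0],[0,0,0]],"twist":[[0,0,0],[0,0,0],[0,0,0],[0,0,0],[0,0,0]]}' -1
python3 -m inch '{"travel":[[0,0,1],[0,0,3],[0,0,5],[0,0,7],[0,0,9],[0,0,11],[0,0,12.5],[0,0,12.5]],"twist":[[0,0,0],[0,0,0],[0,0,0],[0,0,0],[0,0,0],[0,0,0],[0,0,0],[0,0,0]]}'
python3 -m inch '{"travel":[[2,0,0],[4,-0.4,0],[6.5,-0.8,0],[9,-1.2,0],[11,-1.2,0],[12.4,-1.2,0],[12.4,-1.2,0],[12.4,-1.2,0]],"twist":[[0,0,0],[0,0,0],[0,0,0],[0,0,0],[0,0,0],[0,0,0],[0,0,0],[0,0,0]]}' 1
python3 -c "
from h import *
sled();sled()"
```

```text
time_s: 44.12
tcp_pos: [519.9, -221.1, 149.3]
tool_rot: [0.0, 0.051, 0.999, 0.0]
ft_force: [-0.3, -0.5, -0.0]
finger_gap: 0.001
time_s: 44.78
tcp_pos: [511.9, -221.7, 149.0]
tool_rot: [-0.0, 0.051, 0.999, -0.0]
ft_force: [0.3, 0.5, 0.3]
finger_gap: 1.0
time_s: 45.45
tcp_pos: [510.3, -221.5, 22.1]
tool_rot: [-0.002, 0.051, 0.999, 0.0]
ft_force: [0.3, -0.2, -0.2]
finger_gap: 1.001
time_s: 46.12
tcp_pos: [511.9, -221.7, 25.0]
tool_rot: [0.0, 0.051, 0.999, -0.0]
ft_force: [-2.0, 0.8, 5.5]
finger_gap: 0.18
time_s: 46.78
tcp_pos: [512.6, -222.7, 25.0]
tool_rot: [-0.0, 0.051, 0.999, 0.0]
ft_force: [-3.7, 4.9, 9.6]
finger_gap: 0.183
time_s: 47.2
tcp_pos: [513.0, -223.2, 24.2]
tool_rot: [-0.0, 0.051, 0.999, 0.0]
ft_force: [0.8, -0.3, -0.8]
finger_gap: 0.882
time_s: 47.87
tcp_pos: [515.0, -223.6, 153.7]
tool_rot: [0.003, 0.051, 0.999, -0.001]
ft_force: [0.7, -0.7, 1.1]
finger_gap: 1.001
time_s: 48.53
tcp_pos: [637.0, -235.0, 148.5]
tool_rot: [-0.001, 0.051, 0.999, 0.0]
ft_force: [0.1, -0.4, -0.7]
finger_gap: -0.001
top sledtop [418. 255.] 1763 c 571.3 -228.1 size [ 80.6 159.8] ang 84.1 mean [ 
[... 477 characters left out ...]
scene grip 69 c 514.7 -224.4 size [16.9 31.2] ang 81.1 mean [ 515.8 -223.2   61.9]
reds 0 []
top sledtop [419. 254.] 1732 c 571.3 -228.3 size [ 80.5 159.3] ang 83.8 mean [ 569.7 -226.7   10.7]
[ 489.3  654.1 -274.  -183. ]
top grip 102 c 511.9 -222.6 size [17.7 30.3] ang 85.4 mean [ 511.7 -221.4   59.4]
reds 4 [(np.float64(580.0), np.float64(-237.0)), (np.float64(580.0), np.float64(-240.0)), (np.float64(577.0), np.float64(-240.0)), (np.float64(572.0), np.float64(-246.0))]
scene sledtop [250. 263.] 669 c 567.5 -202.7 size [174.8  73.1] ang 16.3 mean [ 560.7 -212.9   14.8]
[ 491.6  657.6 -261.8 -183.2]
scene grip 70 c 516.3 -223.3 size [16.7 33.5] ang 85.9 mean [ 516.7 -223.3   62.3]
reds 0 []
```

```bash
python3 -m inch '{"travel":[[0,0,-0.8],[0,0,-1.6],[0,0,-2.4],[0,0,-3],[0,0,-3.5],[0,0,-4],[0,0,-4.4],[0,0,-4.8]],"twist":[[0,0,0],[0,0,0],[0,0,0],[0,0,0],[0,0,0],[0,0,0],[0,0,0],[0,0,0]]}'
python3 -m inch '{"travel":[[0,0,-0.2],[0,0,-0.4],[0,0,-0.4],[0,0,-0.5],[0,0,-0.6],[0,0,-0.6],[0,0,-0.6],[0,0,-0.6]],"twist":[[0,0,0],[0,0,0],[0,0,0],[0,0,0],[0,0,0],[0,0,0],[0,0,0],[0,0,0]]}'
python3 -m inch '{"travel":[[0,0,0],[0,0,-0.1],[0,0,-0.1],[0,0,-0.1],[0,0,-0.1],[0,0,-0.1]],"twist":[[0,0,0],[0,0,0],[0,0,0],[0,0,0],[0,0,0],[0,0,0]]}'
python3 -c "
from h import *
c=cap('scene');save(c,'s4.png');sled()"
python3 -m inch '{"travel":[[0,0,1],[0,0,2.5],[0,0,4],[0,0,5.5],[-3,0.5,5.5],[-6,1,5.5],[-9,1.2,5.5],[-11.5,1.2,5.5]],"twist":[[0,0,0],[0,0,0],[0,0,0],[0,0,0],[0,0,0],[0,0,0],[0,0,0],[0,0,0]]}'
python3 -m inch '{"travel":[[-1,0,0],[-1,0,0],[-1,0,0],[-1,0,0],[-1,0,0],[-1,0,0],[-1,0,0],[-1,0,0]],"twist":[[0,0,0],[0,0,0],[0,0,0],[0,0,0],[0,0,0],[0,0,0],[0,0,0],[0,0,0]]}' -1
```

```text
time_s: 49.4
tcp_pos: [636.7, -235.1, 101.3]
tool_rot: [-0.0, 0.051, 0.999, -0.0]
ft_force: [-3.7, 1.9, 6.0]
finger_gap: -0.001
time_s: 50.07
tcp_pos: [636.7, -235.1, 96.2]
tool_rot: [-0.0, 0.051, 0.999, -0.0]
ft_force: [-5.4, 2.4, 8.6]
finger_gap: 0.002
time_s: 50.57
tcp_pos: [636.7, -235.2, 96.0]
tool_rot: [0.0, 0.051, 0.999, -0.0]
ft_force: [-6.6, 3.2, 13.7]
finger_gap: 0.001
top sledtop [418. 255.] 1774 c 571.1 -228.4 size [ 80.2 159.5] ang 84.2 mean [ 569.3 -226.5   10.7]
[ 489.3  653.9 -274.2 -180.8]
top grip 101 c 512.3 -222.2 size [16.1 30.3] ang 82.8 mean [ 511.9 -221.5   59.3]
reds 4 [(np.float64(582.0), np.float64(-249.0)), (np.float64(580.0), np.float64(-237.0)), (np.float64(577.0), np.float64(-240.0)), (np.float64(572.0), np.float64(-246.0))]
scene sledtop [251. 264.] 665 c 575.2 -206.2 size [162.6  64. ] ang 7.7 mean [ 565.4 -210.7   14.6]
[ 493.3  657.  -247.2 -182.7]
reds 1 [(np.float64(612.0), np.float64(-410.0))]
time_s: 51.38
tcp_pos: [520.5, -222.7, 149.3]
tool_rot: [0.0, 0.051, 0.999, 0.0]
ft_force: [-0.4, 0.8, -0.1]
finger_gap: -0.0
time_s: 52.05
tcp_pos: [512.3, -223.1, 148.9]
tool_rot: [-0.0, 0.051, 0.999, 0.0]
ft_force: [0.3, -0.6, 0.3]
finger_gap: 0.997
```

```bash
python3 -m inch '{"travel":[[0,0,-2],[0,0,-4],[0,0,-6],[0,0,-8],[0,0,-10],[0,0,-11.5],[0,0,-12.5],[0,0,-12.5]],"twist":[[0,0,0],[0,0,0],[0,0,0],[0,0,0],[0,0,0],[0,0,0],[0,0,0],[0,0,0]]}'
python3 -m inch '{"travel":[[0,0,0],[0,0,0],[0,0,0],[0,0,0],[0,0,0],[0,0,0],[0,0,0],[0,0,0]],"twist":[[0,0,0],[0,0,0],[0,0,0],[0,0,0],[0,0,0],[0,0,0],[0,0,0],[0,0,0]]}' 1 40
python3 -m inch '{"travel":[[-0.4,-0.2,0],[-1,-0.5,0],[-1.6,-1,0],[-2.3,-1.6,0],[-3,-2.4,0],[-3.5,-3.2,0],[-4,-4,0],[-4.5,-5,0.1]],"twist":[[0,0,0],[0,0,0],[0,0,0],[0,0,0],[0,0,0],[0,0,0],[0,0,0],[0,0,0]]}'
python3 -m inch '{"travel":[[-0.4,-1,0],[-0.8,-2,0],[-1.2,-3,0],[-1.5,-3.8,0],[-1.8,-4.5,0],[-1.8,-4.7,0],[-1.8,-4.7,0],[-1.8,-4.7,0]],"twist":[[0,0,0],[0,0,0.5],[0,0,1],[0,0,1.5],[0,0,2],[0,0,2.5],[0,0,2.5],[0,0,2.5]]}'
```

```text
time_s: 52.72
tcp_pos: [510.8, -223.0, 22.1]
tool_rot: [-0.002, 0.051, 0.999, 0.0]
ft_force: [-0.0, -0.1, 0.0]
finger_gap: 1.0
time_s: 53.38
tcp_pos: [512.4, -223.1, 25.0]
tool_rot: [0.0, 0.051, 0.999, -0.0]
ft_force: [-1.2, 1.6, 6.3]
finger_gap: 0.18
time_s: 54.05
tcp_pos: [465.8, -273.5, 25.1]
tool_rot: [-0.0, 0.051, 0.999, 0.0]
ft_force: [-0.9, 0.3, -2.1]
finger_gap: 0.185
time_s: 54.72
tcp_pos: [448.2, -320.4, 25.0]
tool_rot: [-0.001, 0.03, 1.0, 0.0]
ft_force: [-1.3, -0.9, 0.0]
finger_gap: 0.18
```

Release, retreat, and do the final check.

```bash
python3 -m inch '{"travel":[[0,0,0],[0,0,0],[0,0,0],[0,0,0],[0,0,0]],"twist":[[0,0,0],[0,0,0],[0,0,0],[0,0,0],[0,0,0]]}' -1
python3 -m inch '{"travel":[[0,0,1],[0,0,3],[0,0,5],[0,0,7],[0,0,9],[0,0,11],[0,0,13],[0,0,15]],"twist":[[0,0,0],[0,0,0],[0,0,0],[0,0,0],[0,0,0],[0,0,0],[0,0,0],[0,0,0]]}'
python3 -m inch '{"travel":[[0,3,1],[0,6,2],[0,10,3],[0,13,4],[0,16,5],[0,19,5],[0,22,5],[0,24,5]],"twist":[[0,0,0],[0,0,0],[0,0,0],[0,0,0],[0,0,0],[0,0,0],[0,0,0],[0,0,0]]}'
python3 - <<'E'
from h import *
o=measure(); sled(); boxes(['mat','cap','tray','phone'])
save(o['scene'][0],'s5.png'); save(o['top'][0],'t5.png')
E
```

```text
time_s: 55.13
tcp_pos: [449.3, -319.9, 25.3]
tool_rot: [0.0, 0.029, 1.0, -0.0]
ft_force: [0.0, -0.4, 0.3]
finger_gap: 0.879
time_s: 55.8
tcp_pos: [448.9, -320.1, 177.3]
tool_rot: [0.0, 0.029, 1.0, -0.0]
ft_force: [0.2, -0.4, -0.9]
finger_gap: 0.998
time_s: 56.47
tcp_pos: [448.8, -78.1, 226.6]
tool_rot: [0.001, 0.029, 1.0, 0.0]
ft_force: [-0.6, 0.0, -0.2]
finger_gap: 1.001
top red px [308. 226.] n 456 z -6.0 57.0 top circ 636.0 37.7 r 25.6 ray@zt [628.5  35.8]
top green px [205. 225.] n 448 z -3.0 58.0 top circ 637.5 282.9 r 25.8 ray@zt [632.1 274.3]
top blue px [340. 164.] n 52 z 101.0 110.0 top circ 761.9 -40.0 r 8.7 ray@zt [759.6 -39.3]
top blue px [419. 192.] n 1059 z 9.0 80.0 top circ 700.9 -225.1 r 53.9 ray@zt [ 704.2 -220.2]
top blue px [261. 234.] n 529 z 4.0 13.0 top circ 620.7 150.3 r 32.9 ray@zt [619.7 149.7]
scene red px [428. 214.] n 80 z 2.0 34.0 top circ 376.9 225.3 r 17.2 ray@zt [381.5 225.5]
scene red px [458. 222.] n 85 z 25.0 34.0 top circ 410.2 298.6 r 17.3 ray@zt [414.2 297.4]
scene red px [355. 274.] n 253 z 0.0 62.0 top circ 637.2 37.1 r 27.4 ray@zt [642.6  36.1
[... 1647 characters left out ...]
g 44.5 mean [ 636.  -235.2  109.8]
top tray[140. 278.] 428 c 496.6 413.7 size [133.1 130. ] ang 88.1 mean [512.8 426.5  33.1]
top phone[525. 241.] 1768 c 603.1 -484.1 size [149.6  70.5] ang 85.9 mean [ 602.5 -483.7    7.1]
scene mat[197. 263.] 754 c 509.1 -327.3 size [125.1 211.9] ang 87.1 mean [ 552.4 -346.2    2.7]
scene mat[233. 236.] 223 c 450.1 -272.4 size [100.4  48.1] ang 13.2 mean [ 448.3 -272.2    2.4]
scene cap[232. 254.] 140 c 638.5 -237.5 size [33.  29.8] ang 24.8 mean [ 640.9 -236.5  112.8]
scene tray[510. 247.] 578 c 497.0 411.6 size [131.6 139.1] ang 88.2 mean [505.7 410.9  33.9]
scene phone[133. 275.] 1285 c 607.5 -485.6 size [148.9  76.1] ang 86.5 mean [ 608.2 -484.5   11. ]
```

View pics/t5.png

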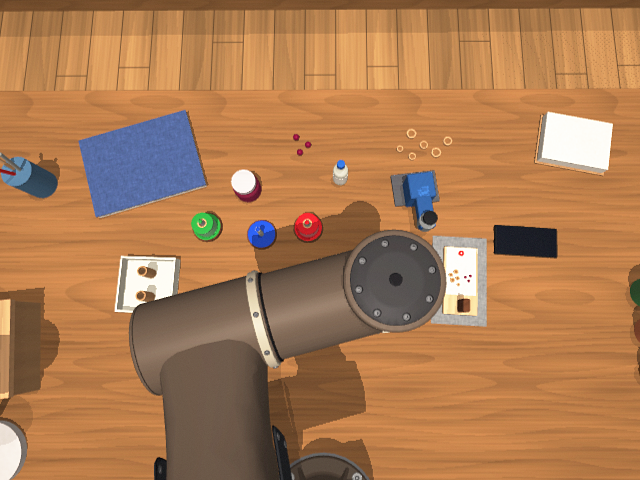

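View pics/s5.png

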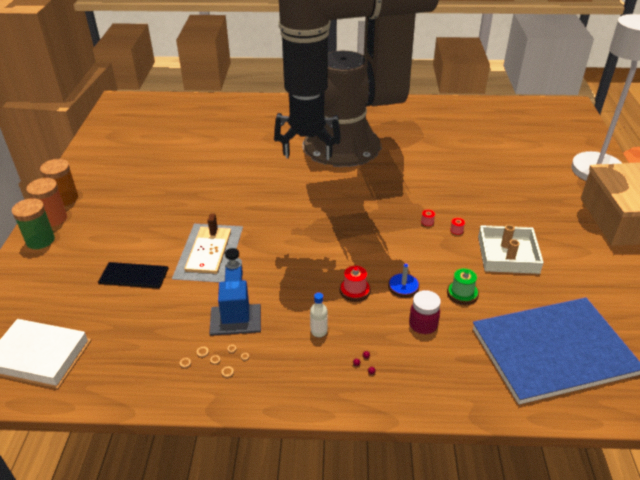

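Both views show the red spool (308,227 top view) and green spool (206,226) on their spindles, the tubes standing in the tray, the sled on the mat (460,280), and the bystanders unmoved. Handing in.

```bash
python3 -c "
from bench import r
print(r.finish_job())"
```

```text
the job is handed in; nothing more can be done
None
```

I finished the job and handed it in at about 57 s; the hand-in gives no verdict, so the results below are from my own camera checks.

- **Tubes and spools:** The red and blue holders' tubes stand upright in the tray. The red and green spools are fully down on their spindles, with tops about 57 mm above the table. There was no blue spool and no tube on the green holder. I left the two small red decoys alone.
- **First press missed:** The sled was knocked about 35 mm back just before it, so the pin went down without the sled under it. I only saw this in the check afterwards.
- **Later presses:** I realigned the sled and pressed again, with the dot estimated about 2 mm off the pin. After a small nudge I pressed once more, at about 1 mm off. Both went about 16 mm down and were held over 0.5 s, with the force rising to about 13 N as the pin met the sled. The cap hides the dot, so these distances come from the sled's outline, to about 1–2 mm.
- **Final check:** The sled is about 2 mm from the mat's centre and turned within 1° of it. The pin is up and the gripper is clear. The glue bottle, jar and phone have not moved.
- **Disagreements:** The two cameras differ by 2–4 mm in places, so I averaged them. A few scene-view outlines of the sled were cut off behind the press or arm, and I ignored those.

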